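# Stir, close and send the salad pot to the serving side

## Robot

A 7-joint arm with a two-finger parallel gripper is mounted at the origin on the work surface. World frame = base frame: x ahead of the robot, y to its left, z up, the work surface at z = 0. Lengths are in m, angles in rad, forces in N, time in s.
With the tool pointing down it reaches from about 0.4 to 0.85 m from the base axis. Payload 10.4 kg.
Tool frame: the origin (TCP) lies at the very end of the fingers, on their centre line; the grasp point (between the pads) lies 19 mm behind it; z points along the fingers, y is the line along which they close (so a half turn about z gives the same grasp; the last joint's range is limited). The gripper opens to 87 mm and grips with 3 to 60 N. Pads are 19 mm wide; open, the fingers measure 117 mm over their backs; the gripper's body (75 mm by 190 mm) begins 51 mm behind the grasp point.
Start: joints at [-1.249, 0.332, -0.065, 1.46, 0.022, 1.35, -0.088], TCP at [0.211, 0.588, 0.223] pointing down, gripper open.
Joint ranges: [-2.6, 2.6], [-0.5, 2.12], [-1.47, 1.34], [0.16, 2.42], [-1.27, 4.41], [0.06, 2.06], [-2.6, 2.6]. Speed limits (rad/s): [2.22, 2.22, 2.79, 2.79, 3.14, 3.14, 3.14].

## Interface

Orientations are given as a unit quaternion [x, y, z, w].
In Python, from bench import * gives the robot as it stands.
- The arm moves only by the tool carry_out, never from a script. Its argument "deltas" is a list of rows, each an object with "hand": the finger opening in mm, from 0 to 87; "dp": the shift along the tool's x, y, z each as a share of 250 mm, from -1 to 1, a list of three; "spin": the turn about the tool's z as a share of pi rad, from -1 to 1. In form: [{"hand": hand, "dp": [dx, dy, dz], "spin": spin}, ...]. A call has 1 to 20 rows; each row is the pose to reach, as a shift and turn from the pose commanded when the call began, along the tool's axes at that moment, turning the shorter way round; what a row does not reach only later rows make up. A row lasts 1/10 s, in which the tool goes at most 50 mm and 8.59 degrees, less where a joint would pass 70% of its speed; a pose out of reach is approached as far as the arm can. A call with a number of a shift or a turn outside -1 to 1 is refused whole. A call with a gripper value outside its range is refused whole. The fingers move at their own pace and stop on an object; "force" is the grip in N (left out, the last holds). Time passes only in rows, so rows that repeat a pose let the fingers close. It gives the time, the measured TCP pose, the force, the opening and the grip force at its end, in the units of the state.
- read_state(): the state, without advancing time (a new reading comes with each control period).
- camera(name): name is "side" or "top"; returns the picture (480x640x3 uint8, red, green, blue); there is no depth.
- get_calibration(name): a dict with "fx", "fy", "cx", "cy" (pixels), "R" (3x3) and "t" (3): a world point X has camera coordinates R X + t. Camera axes: x right, y down, z forward; pixel columns grow to the right and rows downward; lengths in m; the calibration is good to about 2 mm. A picture is of the moment at which its call begins. get_calibration takes no time and is no camera call.
- close_job(): hands the job in; it is judged then, once.
The state is a dict: "time": time; "joint_positions": joint angles; "joint_vel": joint speeds; "joint_torque": joint torques, N m; "ee_pos": TCP position; "eef_rot": TCP orientation; "ft_force": force on the tool from outside, world axes, zero at the start; "torque": the same for the moment, N m; "width": finger opening in m; "grip_force": force on a finger pad.
Only numpy, scipy, OpenCV 4.12 (cv2) and the standard library are available. Lean on these libraries where they do the work, as an engineer would, in place of code of your own. Each camera call takes 0.05 s, during which the arm holds its last target. There are 200 camera calls.

## Task

Put every gherkin half from the chopping board into the pot of tomatoes, then take the wooden stick from its holder, stir the pot three full, wide rounds with its end low down so the tomatoes are moved about, and stand the stick back in its holder. Lay the lid on the pot and press it down until it and the red seal are fully home, and only then push the carrier by its post along the rail right up to the green end stop. Keep all the food in the pot, and do not disturb the sauce bottle or the shaker.

Things in the scene. Friction and masses are not known exactly. Their poses are not given: they have to be found in the camera images.
- pot_in (a point): Centre of the inner floor of the round steel pot fixed on the sliding carrier, 30 mm above the table; z up, y along the rail to the green end stop, x away from the black post. Pot inner radius 90, outer 95 mm; steel rim 64 mm above this point; the raised red seal ring on it (inner radius 88, outer 97 mm) reaches 74 mm above this point.
- carrier (a joint): Travel of the carrier (pot, plate and post together) along its rail, m: 0 at the start station by the black stop, 0.15 hard up against the green end stop at the serving side. Friction of about 15 N holds it where it is left.
- post_top (a point): Centre of the top of the carrier's upright black post, 18 mm in diameter and 91 mm tall (top 115 mm above the table), 135 mm beside the pot's centre on the robot's side; the handle for pushing the carrier.
- seal (a joint): How far the red seal ring on the pot's rim has been pressed down, m: 0 raised, 0.008 fully home. It is stiff (about 9 N) and stays where it is pressed; the lid rests on it.
- lid: Loose steel lid with black knob, flat on a round green mat. Origin: centre of underside, z up. Locating disc 160 mm across, 8 mm thick (goes inside the seal ring); flange 194 mm across from 8 to 16 mm up (rests on the ring); knob 32 mm in diameter from 23 to 51 mm up. Origin above pot_in: 66 mm laid on the raised seal, 58 mm fully home. About 250 g.
- stick: Wooden stirring stick, 132 mm long, standing upright in its holder. Origin: centre of the flat lower end; z runs up the handle. A round wooden stirring end 22 mm thick, 80 mm high; then a round splash guard 54 mm across from 80 to 88 mm up, on which the fingertips can rest for a steady hold; then a square black rubber grip 24 by 24 mm up to 132 mm. About 70 g.
- holder: White ceramic stick holder fixed to the table, an open-topped box 72 (x) by 56 (y) by 75 mm high. Origin: centre of its underside on the table. Pocket 60 by 44 mm, its floor 6 mm up.
- board: White chopping board fixed to the table, 190 by 190 by 12 mm; origin at the centre of its underside.
- ketchup: Red sauce bottle with green cap, 60 mm in diameter and 160 mm tall, loose; origin at the centre of its underside. Bystander.
- shaker: Glass shaker with steel cap, 48 mm in diameter and 85 mm tall, loose; origin at the centre of its underside. Bystander.
- gherkin0: Green gherkin half, loose, 60 (x) by 24 (y) by 22 mm high with rounded edges, starting on the chopping board; origin at the centre of its underside. About 40 g. It may be absent.
- gherkin1: Green gherkin half, loose, 60 (x) by 24 (y) by 22 mm high with rounded edges, starting on the chopping board; origin at the centre of its underside. About 40 g. It may be absent.
- gherkin2: Green gherkin half, loose, 60 (x) by 24 (y) by 22 mm high with rounded edges, starting on the chopping board; origin at the centre of its underside. About 40 g. It may be absent.
- gherkin3: Green gherkin half, loose, 60 (x) by 24 (y) by 22 mm high with rounded edges, starting on the chopping board; origin at the centre of its underside. About 40 g. It may be absent.
- tomato0: Cherry tomato, a red ball 24 mm in diameter, loose on the floor of the pot; origin at its centre.
- tomato1: Cherry tomato, a red ball 24 mm in diameter, loose on the floor of the pot; origin at its centre.
- tomato2: Cherry tomato, a red ball 24 mm in diameter, loose on the floor of the pot; origin at its centre.
- tomato3: Cherry tomato, a red ball 24 mm in diameter, loose on the floor of the pot; origin at its centre.
- tomato4: Cherry tomato, a red ball 24 mm in diameter, loose on the floor of the pot; origin at its centre.
- tomato5: Cherry tomato, a red ball 24 mm in diameter, loose on the floor of the pot; origin at its centre.

How it is judged:
By the outcome, as a careful person would: the job done as asked, in the order asked, and still so for the second after the job is handed in, with the robot touching nothing.
Of gherkin0, gherkin1, gherkin2, gherkin3 only 1 to 3 are there at a start; the rules pass over those that are not, and their reading is None.
At some moment in a run one of gherkin0, gherkin1, gherkin2, gherkin3 may be knocked a few centimetres aside while the robot is not near it.
It also fails if it takes over 210 s, if anything falls off the work surface, if the arm or the gripper's body presses on something with over 40 N, if the wrist force passes 120 N, or if a joint passes its speed limit or range.

## Working session

There is one attempt and no reset: what is moved stays moved. The work goes in short steps, Python scripts to look and compute and a tool call to move; the robot and the scene stay as the last step left them, time stands still between calls to the robot, and variables do not carry over. Pictures are saved under pics/ and viewed, at most 14 in all, crops included, and the job is handed in when it is done.

Besides the shell and the picture viewer there is one more tool, called after "Emit:" as name(argument=value, ...) on one line, values as JSON. carry_out: Moves the arm, as the interface text tells. Its arguments: {"type":"object","properties":{"deltas":{"type":"array","items":{"type":"object","properties":{"hand":{"type":"number"},"dp":{"type":"array","items":{"type":"number","minimum":-1,"maximum":1}},"spin":{"type":"number","minimum":-1,"maximum":1}}}},"force":{"type":"number"}},"required":["deltas"]}

```bash
mkdir -p pics
python3 - <<'E'
from bench import *
import cv2
s=read_state();print(s)
for n in("side","top"):
    cv2.imwrite(f"pics/{n}0.png",cv2.cvtColor(camera(n),cv2.COLOR_RGB2BGR));print(get_calibration(n))
E
```

```text
{'time': 0.0, 'joint_positions': array([-1.24861195,  0.33285381, -0.06468659,  1.46093537,  0.02157934,
        1.34993075, -0.08850732]), 'joint_vel': array([ 2.01434087e-03, -2.25378480e-05,  1.49861993e-03, -4.67009712e-04,
        8.14927463e-04,  1.38217622e-03,  4.75655896e-04]), 'joint_torque': array([ 1.49914060e-03, -6.23245454e+01,  2.57772335e-02, -3.89903355e+01,
       -6.12032181e-02,  3.96142085e-02,  1.57899531e-04]), 'ee_pos': array([0.21111957, 0.58784219, 0.22176803]), 'eef_rot': array([ 1.71541334e-01,  9.85176663e-01, -7.09792681e-04, -9.69941588e-05]), 'ft_force': array([-0.25205547, -0.54804601, -0.27231806]), 'torque': array([-0.00730312, -0.01152465, -0.03501654]), 'grip_force': 0.0, 'width': 0.08696156235179456}
{'fx': 534.0648296214138, 'fy': 534.0648296214138, 'cx': 329.69293596881187, 'cy': 241.36145293365016, 'R': array([[-0.99821484, -0.05582519, -0.0212291 ],
       [-0.02330506,  0.69133931, -0.7221543 ],
       [ 0.05499091, -0.7203704 , -0.69140617]]), 't': array([0.5997271 , 0.08990021, 1.25738729])}
{'fx': 480.5096929528069, 'fy': 480.5096929528069, 'cx': 320.7304918333408, 'cy': 237.59922492656895, 'R': array([[-0.01896966, -0.99946249, -0.02673722],
       [-0.99334186,  0.02187929, -0.11310725],
       [ 0.11363144,  0.02441359, -0.99322297]]), 't': array([0.01524945, 0.59911013, 1.07831427])}
```

View pics/top0.png

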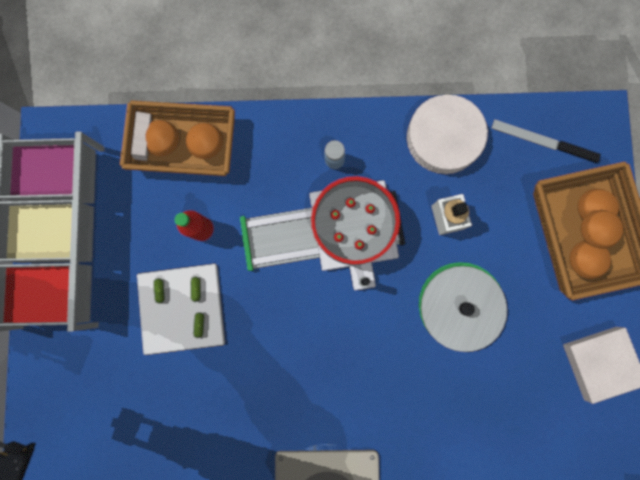

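View pics/side0.png

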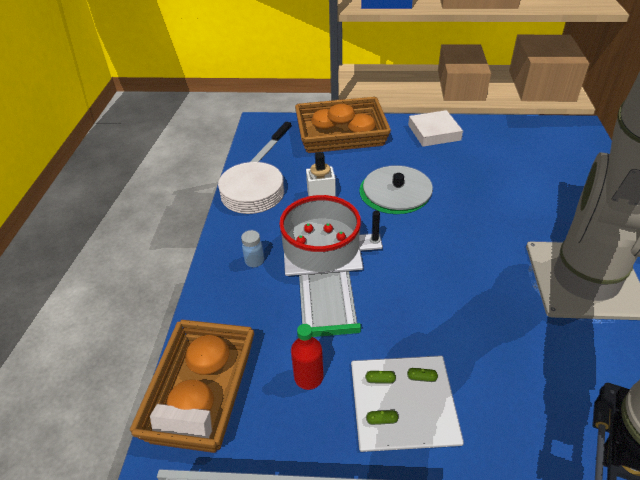

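The top view shows three gherkin halves at about (159,290), (196,288) and (199,325). The pot is at (355,221), the post at (365,282), the stick and holder at (455,212), the lid at (463,307), the bottle at (195,225) and the shaker at (335,153). The side view agrees.

```bash
cat > h.py <<'E'
import numpy as np, cv2
from bench import *
def shot(n): return cv2.cvtColor(camera(n),cv2.COLOR_RGB2BGR)
def ray(n,uv):
    c=get_calibration(n);uv=np.atleast_2d(np.asarray(uv,float))
    d=np.c_[(uv[:,0]-c['cx'])/c['fx'],(uv[:,1]-c['cy'])/c['fy'],np.ones(len(uv))]@c['R']
    return -c['R'].T@c['t'],d
def plane(n,uv,z):
    o,d=ray(n,uv); return (o+d*((z-o[2])/d[:,2])[:,None])[:,:2]
def tri(a,b):  # pixel in top, pixel in side -> point, miss distance
    o1,d1=ray('top',a);o2,d2=ray('side',b);d1=d1[0];d2=d2[0]
    k=np.linalg.lstsq(np.c_[d1,-d2],o2-o1,rcond=None)[0]
    p=o1+k[0]*d1;q=o2+k[1]*d2
    return (p+q)/2,np.linalg.norm(p-q)
def blobs(img,lo,hi,roi,amin=20):
    x0,y0,x1,y1=roi;m=np.zeros(img.shape[:2],np.uint8)
    m[y0:y1,x0:x1]=cv2.inRange(cv2.cvtColor(img[y0:y1,x0:x1],cv2.COLOR_BGR2HSV),lo,hi)
    cs=cv2.findContours(m,cv2.RETR_EXTERNAL,cv2.CHAIN_APPROX_NONE)[0]
    return sorted([c for c in cs if cv2.contourArea(c)>=amin],key=cv2.contourArea,reverse=True)
def cen(c): m=cv2.moments(c);return np.array([m['m10'],m['m01']])/m['m00']
def circ(p):
    s=np.linalg.lstsq(np.c_[2*p,np.ones(len(p))],(p**2).sum(1),rcond=None)[0]
    return s[:2],np.sqrt(s[2]+s[:2]@s[:2])
def gherkins(img,n='top',roi=(130,255,235,360)):
    out=[]
    for c in blobs(img,(30,80,20),(80,255,200),roi,30):
        p=plane(n,c[:,0,:],0.024);r=cv2.minAreaRect((p*1000).astype(np.float32))
        b=cv2.boxPoints(r);e=max((b[1]-b[0],b[2]-b[1]),key=np.linalg.norm)
        out.append((plane(n,cen(c),0.024)[0],np.degrees(np.arctan2(e[1],e[0]))%180,r[1]))
    return out
E
python3 - <<'E'
from h import *
np.set_printoptions(precision=4,suppress=True)
t=cv2.imread('pics/top0.png');s=cv2.imread('pics/side0.png')
for g in gherkins(t):print('gh top',g)
for g in gherkins(s,'side',(350,355,460,450)):print('gh side',g)
def red(img,roi):
    h=cv2.cvtColor(img,cv2.COLOR_BGR2HSV);h[...,0]=(h[...,0].astype(int)+90)%180
    return h
for n,im,roi in(('top',t,(300,170,410,270)),('side',s,(270,190,370,270))):
    h=cv2.cvtColor(im,cv2.COLOR_BGR2HSV);m=(((h[...,0]<8)|(h[...,0]>172))&(h[...,1]>140)&(h[...,2]>60)).astype(np.uint8)
    k=np.zeros_like(m);k[roi[1]:roi[3],roi[0]:roi[2]]=1
    c=max(cv2.findContours(m*k,0,1)[0],key=len)
    print('ring',n,circ(plane(n,c[:,0,:],0.103)))
B=((0,0,0),(180,255,60))
for nm,z,rt,rs in(('post',.115,(352,268,378,292),(365,205,388,246)),('stick',.138,(445,200,475,222),(308,148,335,175)),('knob',.055,(450,295,485,325),(385,168,410,192))):
    for n,im,r in(('top',t,rt),('side',s,rs)):
        c=blobs(im,*B,r,10)
        if c: c=c[0];print(nm,n,cen(c),cv2.boundingRect(c),plane(n,cen(c),z))
for n,im,r in(('top',t,(410,255,515,360)),('side',s,(355,160,440,215))):
    c=blobs(im,(0,0,70),(180,70,255),r,200)[0];print('lid',n,[ (circ(plane(n,cv2.convexHull(c)[:,0,:],z))) for z in(.016,.02)])
for n,im,r in(('top',t,(425,180,480,240)),('side',s,(300,160,340,200))):
    c=blobs(im,(0,0,130),(180,60,255),r,50)[0];h=cv2.convexHull(c);print('holder',n,cv2.minAreaRect(h),plane(n,cv2.boxPoints(cv2.minAreaRect(h)),.075))
o=np.hstack([cv2.resize(t[180:250,420:490],(400,400),interpolation=2),cv2.resize(t[240:310,330:400],(400,400),interpolation=2)]);cv2.imwrite('pics/crop1.png',o)
E
```

```text
gh top (array([0.4039, 0.2892]), np.float32(176.34164), (19.538244247436523, 50.41920852661133))
gh top (array([0.4853, 0.3831]), np.float32(5.307767), (51.88334274291992, 19.852357864379883))
gh top (array([0.4874, 0.2971]), np.float32(0.5662897), (51.083614349365234, 18.762256622314453))
gh side (array([0.4817, 0.3825]), np.float32(5.9846716), (56.91253662109375, 25.192182540893555))
gh side (array([0.4834, 0.2969]), np.float32(2.4230247), (57.463218688964844, 24.82871437072754))
gh side (array([0.4011, 0.2881]), np.float32(175.85269), (26.944522857666016, 56.83915710449219))
ring top (array([ 0.6296, -0.0748]), np.float64(0.09460240953569585))
ring side (array([ 0.6262, -0.07  ]), np.float64(0.09783463349969633))
post top [364.9858 281.305 ] (362, 279, 7, 6) [[ 0.4948 -0.091 ]]
post side [375.3971 225.4305] (372, 211, 8, 30) [[ 0.4948 -0.0467]]
stick top [459.7045 209.105 ] (453, 203, 15, 13) [[ 0.6411 -0.292 ]]
stick side [319.5573 160.6093] (315, 152, 10, 18) [[ 0.6393 -0.2685]]
knob top [466.5623 308.5913] (460, 303, 14, 12) [[ 0.4315 -0.3178]]
knob side [398.0777 179.5979] (393, 173, 11, 14) [[ 0.4292 -0.3025]]
lid top [(array([ 0.4309, -0.3217]), np.float64(0.09768504116717228)), (array([ 0.4311, -0.3206]), np.float64(0.09733715312944095))]
lid side [(array([ 0.4278, -0.3229]), np.float64(0.09847705565439986)), (array([ 0.4283, -0.3178]), np.float64(0.09805396192600693))]
holder top ((450.7076721191406, 213.26150512695312), (34.55608367919922, 34.029842376708984), 74.74488067626953) [[ 0.6714 -0.2433]
 [ 0.69   -0.3172]
 [ 0.6144 -0.3333]
 [ 0.596  -0.26  ]]
holder side ((320.0, 180.0), (28.0, 30.0), 0.0) [[ 0.6723 -0.2034]
 [ 0.684  -0.3358]
 [ 0.6061 -0.3378]
 [ 0.5995 -0.2056]]
```

View pics/crop1.png

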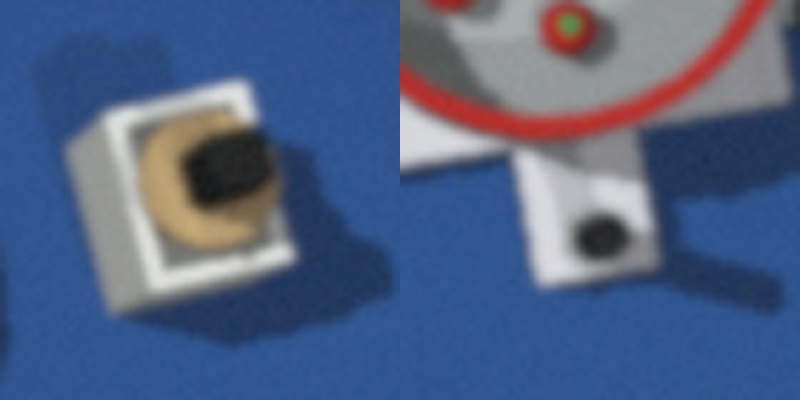

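The crop shows the holder's rim corners at about (105,112), (248,80), (297,262) and (152,292) in crop pixels. The round guard is centred near (208,180) with the grip leaning right, and the post top is at (602,237).

```bash
cat >> h.py <<'E'
def axes():
    from scipy.spatial.transform import Rotation as R
    s=read_state();return s['ee_pos'],R.from_quat(s['eef_rot']).as_matrix()
def go(target,yaw=None):
    """deltas to world target; yaw = wanted world angle (deg) of tool y, mod 180"""
    p,M=axes();d=M.T@(np.array(target)-p)/.25
    r=None
    if yaw is not None:
        cur=np.degrees(np.arctan2(M[1,1],M[0,1]));r=-((yaw-cur+90)%180-90)/180
    return d.round(4),r
def proj(n,X):
    c=get_calibration(n);q=c['R']@np.array(X)+c['t'];return np.array([c['fx']*q[0]/q[2]+c['cx'],c['fy']*q[1]/q[2]+c['cy']])
E
python3 - <<'E'
from h import *
np.set_printoptions(precision=4,suppress=True)
t=cv2.imread('pics/top0.png');s=cv2.imread('pics/side0.png')
c=np.array([[105,112],[248,80],[297,262],[152,292]])/400*70+[420,180]
P=plane('top',c,.075);print('holder',P,P.mean(0),[np.linalg.norm(P[i]-P[i-1]) for i in range(4)], np.degrees(np.arctan2(*(P[1]-P[2])[::-1])),np.degrees(np.arctan2(*(P[0]-P[1])[::-1])))
for n,im,r in(('top',t,(440,195,475,228)),('side',s,(308,158,335,185))):
    m=blobs(im,(5,70,70),(28,255,255),r,5);pts=cv2.convexHull(np.vstack(m))[:,0,:]
    print('guard',n,cv2.boundingRect(pts),circ(plane(n,pts,.093)),cv2.fitEllipse(pts))
for X in([.64,-.285,.138],[.64,-.285,.094]):print(proj('top',X),proj('side',X))
print('knob',tri((467.5,307.5),(398.5,176)),'post',tri((365.3,281.3),(376,214)),'grip',tri((462,208.5),(320,155)))
# end stop, bottle, shaker
g=blobs(t,(50,100,50),(80,255,255),(230,205,265,275),20)[0];r=cv2.minAreaRect(plane('top',g[:,0,:],.03).astype(np.float32)*1000);print('stop',r)
print('bottle cap',tri((182,219),(305,331)),'shaker',plane('top',[(334,149)],.085))
for gg in gherkins(t):
    print(gg[0],go([*(gg[0]-[.002,0]),.1],90))
E
```

```text
holder [[ 0.6743 -0.2626]
 [ 0.6857 -0.3188]
 [ 0.6135 -0.3339]
 [ 0.603  -0.2775]] [ 0.6441 -0.2982] [np.float64(0.07284610996823676), np.float64(0.05729428396270304), np.float64(0.07376952957452061), np.float64(0.05740418210590274)] 11.815490134115494 101.43272581397349
guard top (445, 200, 23, 23) (array([ 0.6442, -0.2951]), np.float64(0.02533235591854549)) ((455.6361389160156, 211.3485870361328), (21.984121322631836, 24.02658462524414), 147.91261291503906)
guard side (311, 164, 19, 14) (array([ 0.6414, -0.2896]), np.float64(0.029260036344317116)) ((319.97088623046875, 169.662109375), (15.33302116394043, 18.798288345336914), 93.2871322631836)
[456.3714 209.6981] [319.735  156.9361]
[451.2678 213.1345] [320.2946 170.5715]
knob (array([ 0.4306, -0.3199,  0.0543]), np.float64(0.006485841111542672)) post (array([ 0.4939, -0.0919,  0.1111]), np.float64(0.001964992679667351)) grip (array([ 0.6414, -0.2973,  0.1358]), np.float64(0.0024029204787660878))
stop ((591.1278076171875, 177.75375366210938), (124.81719970703125, 12.774065017700195), 8.221471786499023)
bottle cap (array([0.6288, 0.2891, 0.1543]), np.float64(0.0044250358592320465)) shaker [[ 0.7938 -0.032 ]]
[0.4039 0.2892] (array([-1.1218, -0.8661,  0.4885]), np.float64(-0.10973407581902248))
[0.4853 0.3831] (array([-1.3015, -0.4024,  0.4879]), np.float64(-0.10973407581902248))
[0.4874 0.2971] (array([-1.4255, -0.7234,  0.4883]), np.float64(-0.10973407581902248))
```

Emit:
carry_out(deltas=[{"hand":60,"dp":[-0.3,-0.1,0.1],"spin":-0.04},{"hand":60,"dp":[-0.6,-0.2,0.2],"spin":-0.08},{"hand":60,"dp":[-0.95,-0.3,0.3],"spin":-0.11},{"hand":60,"dp":[-0.95,-0.3,0.3],"spin":-0.11},{"hand":60,"dp":[-0.95,-0.3,0.3],"spin":-0.11},{"hand":60,"dp":[-0.95,-0.3,0.3],"spin":-0.11},{"hand":60,"dp":[-0.95,-0.3,0.3],"spin":-0.11},{"hand":60,"dp":[-0.95,-0.3,0.3],"spin":-0.11},{"hand":60,"dp":[-0.95,-0.3,0.3],"spin":-0.11}], force=12)

```text
time: 1.0
ee_pos: [0.4077, 0.4392, 0.148]
eef_rot: [-0.002, 1.0, 0.001, -0.0]
ft_force: [0.4, 0.2, -0.0]
width: 0.0603
grip_force: 0.0
```

```bash
cat > w.py <<'E'
import sys
from h import *
a=list(map(float,sys.argv[1:]))
s=read_state();p,M=axes()
print('t',s['time'],'p',p.round(4),'yaw',np.degrees(np.arctan2(M[1,1],M[0,1])).round(2),'F',s['ft_force'].round(1),'w',round(s['width'],4),'g',round(s['grip_force'],1),'tilt',M[:,2].round(3))
for i in range(0,len(a)-3,4): print(a[i:i+4],go(a[i:i+3],a[i+3]))
E
python3 w.py .4835 .383 .06 92.5
python3 - <<'E'
from h import *
for g in gherkins(shot('top')):print(g)
E
```

```text
t 1.0 p [0.4077 0.4392 0.148 ] yaw 90.22 F [ 0.4  0.2 -0. ] w 0.0603 g 0.0 tilt [-0.     0.001 -1.   ]
[0.4835, 0.383, 0.06, 92.5] (array([-0.3025, -0.2263,  0.3515]), np.float64(-0.012657414520670802))
(array([0.48741295, 0.29716572]), np.float32(0.5662897), (51.083614349365234, 18.762256622314453))
(array([0.40377604, 0.28903928]), np.float32(176.02144), (18.882976531982422, 50.582679748535156))
(array([0.48506312, 0.38308712]), np.float32(5.622863), (51.63630676269531, 19.381746292114258))
```

Emit:
carry_out(deltas=[{"hand":60,"dp":[-0.15,-0.11,0.15],"spin":-0.027},{"hand":60,"dp":[-0.303,-0.226,0.3],"spin":-0.027},{"hand":60,"dp":[-0.303,-0.226,0.3],"spin":-0.027},{"hand":60,"dp":[-0.303,-0.226,0.4],"spin":-0.027},{"hand":60,"dp":[-0.303,-0.226,0.48],"spin":-0.027},{"hand":60,"dp":[-0.303,-0.226,0.525],"spin":-0.027},{"hand":60,"dp":[-0.303,-0.226,0.525],"spin":-0.027},{"hand":10,"dp":[-0.303,-0.226,0.525],"spin":-0.027},{"hand":10,"dp":[-0.303,-0.226,0.525],"spin":-0.027},{"hand":10,"dp":[-0.303,-0.226,0.525],"spin":-0.027},{"hand":10,"dp":[-0.303,-0.226,0.525],"spin":-0.027},{"hand":10,"dp":[-0.303,-0.226,0.525],"spin":-0.027},{"hand":10,"dp":[-0.303,-0.226,0.525],"spin":-0.027},{"hand":10,"dp":[-0.303,-0.226,0.45],"spin":-0.027},{"hand":10,"dp":[-0.303,-0.226,0.3],"spin":-0.027},{"hand":10,"dp":[-0.303,-0.226,0.1],"spin":-0.027},{"hand":10,"dp":[-0.303,-0.226,-0.1],"spin":-0.027},{"hand":10,"dp":[-0.303,-0.226,-0.2],"spin":-0.027},{"hand":10,"dp":[-0.303,-0.226,-0.2],"spin":-0.027}])

```text
time: 2.95
ee_pos: [0.4868, 0.3822, 0.2024]
eef_rot: [-0.043, 0.999, 0.002, 0.003]
ft_force: [1.1, 0.4, -0.9]
width: 0.0236
grip_force: 12.0
```

```bash
python3 w.py .628 -.045 .2 97 .628 -.045 .065 97
```

```text
t 2.95 p [0.4868 0.3822 0.2024] yaw 94.89 F [ 1.1  0.4 -0.9] w 0.0236 g 12.0 tilt [ 0.005  0.005 -1.   ]
[0.628, -0.045, 0.2, 97.0] (array([-0.4169, -1.7509,  0.0041]), np.float64(-0.01170397935924904))
[0.628, -0.045, 0.065, 97.0] (array([-0.4137, -1.7534,  0.5441]), np.float64(-0.01170397935924904))
```

Emit:
carry_out(deltas=[{"hand":10,"dp":[-0.04,-0.18,0]},{"hand":10,"dp":[-0.08,-0.36,0]},{"hand":10,"dp":[-0.12,-0.54,0]},{"hand":10,"dp":[-0.16,-0.72,0]},{"hand":10,"dp":[-0.2,-0.9,0]},{"hand":10,"dp":[-0.2,-0.9,0]},{"hand":10,"dp":[-0.2,-0.9,0]}])

```text
schema error: expected keys hand, dp, spin
```

Emit:
carry_out(deltas=[{"hand":10,"dp":[-0.05,-0.18,0]},{"hand":10,"dp":[-0.1,-0.36,0]},{"hand":10,"dp":[-0.15,-0.54,0]},{"hand":10,"dp":[-0.2,-0.72,0]},{"hand":10,"dp":[-0.215,-0.85,0]},{"hand":10,"dp":[-0.215,-0.85,0]},{"hand":10,"dp":[-0.215,-0.85,0]},{"hand":10,"dp":[-0.215,-0.85,0.2]},{"hand":10,"dp":[-0.215,-0.85,0.35]},{"hand":10,"dp":[-0.215,-0.85,0.45]},{"hand":10,"dp":[-0.215,-0.85,0.53]},{"hand":10,"dp":[-0.215,-0.85,0.53]},{"hand":45,"dp":[-0.215,-0.85,0.53]},{"hand":45,"dp":[-0.215,-0.85,0.53]},{"hand":45,"dp":[-0.215,-0.85,0.53]},{"hand":45,"dp":[-0.215,-0.85,0.45]},{"hand":45,"dp":[-0.215,-0.85,0.3]},{"hand":45,"dp":[-0.215,-0.85,0.15]},{"hand":45,"dp":[-0.215,-0.85,0]},{"hand":45,"dp":[-0.215,-0.85,0]}])

```text
schema error: expected keys hand, dp, spin
```

Emit:
carry_out(deltas=[{"hand":60,"dp":[0.05,0.18,0]},{"hand":60,"dp":[0.1,0.36,0]},{"hand":60,"dp":[0.15,0.54,0]},{"hand":60,"dp":[0.2,0.72,0]},{"hand":60,"dp":[0.25,0.9,0]},{"hand":60,"dp":[0.25,0.9,0]},{"hand":60,"dp":[0.25,0.9,0]}])

```text
schema error: expected keys hand, dp, spin
```

```bash
python3 - <<'E'
from h import *
t=shot('top');s=shot('side')
print(gherkins(t));print(gherkins(s,'side',(350,355,460,450)))
cv2.imwrite('pics/a.png',np.hstack([cv2.resize(t[165:275,300:410],(400,400)),cv2.resize(t[250:360,130:240],(400,400))]))
E
python3 w.py .486 .297 .1 91 .486 .297 .016 91 .4025 .2888 .016 86
```

```text
[(array([0.48687906, 0.29672025]), np.float32(0.56630653), (51.150028228759766, 16.42382049560547)), (array([0.40427177, 0.2884076 ]), np.float32(174.13121), (18.214763641357422, 52.76090621948242))]
[(array([0.38673564, 0.28920012]), np.float32(86.02497), (27.99077796936035, 27.329042434692383))]
t 3.05 p [0.4852 0.3809 0.1975] yaw 94.9 F [ 0.3  0.  -0.3] w 0.0238 g 12.0 tilt [ 0.  0. -1.]
[0.486, 0.297, 0.1, 91.0] (array([ 0.0257, -0.3349,  0.39  ]), np.float64(0.021690131956306404))
[0.486, 0.297, 0.016, 91.0] (array([ 0.0258, -0.335 ,  0.726 ]), np.float64(0.021690131956306404))
[0.4025, 0.2888, 0.016, 86.0] (array([ 0.3614, -0.3391,  0.7259]), np.float64(0.04946790973408418))
```

View pics/a.png

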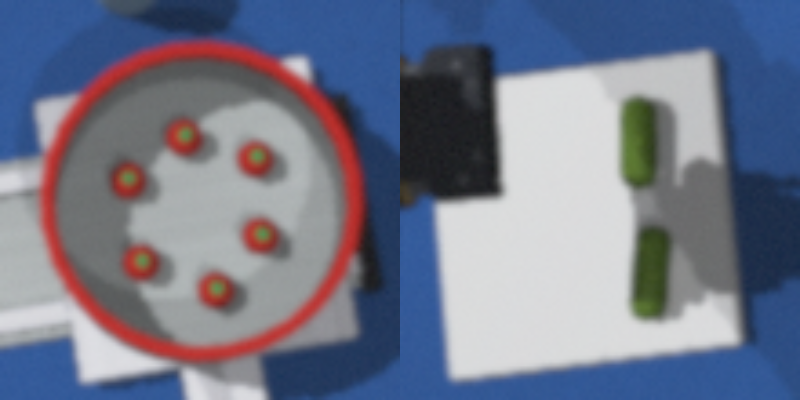

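The crops show six tomatoes in a ring in the pot and the other two gherkins still in place at crop (638,142) and (651,272). The moves were refused because they lacked "spin", so I'm resending them.

Emit:
carry_out(deltas=[{"hand":10,"dp":[-0.04,-0.18,0],"spin":0},{"hand":10,"dp":[-0.08,-0.36,0],"spin":0},{"hand":10,"dp":[-0.12,-0.54,0],"spin":0},{"hand":10,"dp":[-0.16,-0.72,0],"spin":0},{"hand":10,"dp":[-0.2,-0.9,0],"spin":0},{"hand":10,"dp":[-0.2,-0.9,0],"spin":0},{"hand":10,"dp":[-0.2,-0.9,0],"spin":0}])

```text
time: 3.75
ee_pos: [0.5538, 0.1596, 0.1959]
eef_rot: [-0.041, 0.999, -0.0, -0.001]
ft_force: [-0.4, 1.3, -0.1]
width: 0.0238
grip_force: 12.0
```

Emit:
carry_out(deltas=[{"hand":10,"dp":[-0.05,-0.18,0],"spin":0},{"hand":10,"dp":[-0.1,-0.36,0],"spin":0},{"hand":10,"dp":[-0.15,-0.54,0],"spin":0},{"hand":10,"dp":[-0.2,-0.72,0],"spin":0},{"hand":10,"dp":[-0.215,-0.85,0],"spin":0},{"hand":10,"dp":[-0.215,-0.85,0],"spin":0},{"hand":10,"dp":[-0.215,-0.85,0],"spin":0},{"hand":10,"dp":[-0.215,-0.85,0.2],"spin":0},{"hand":10,"dp":[-0.215,-0.85,0.35],"spin":0},{"hand":10,"dp":[-0.215,-0.85,0.45],"spin":0},{"hand":10,"dp":[-0.215,-0.85,0.53],"spin":0},{"hand":10,"dp":[-0.215,-0.85,0.53],"spin":0},{"hand":45,"dp":[-0.215,-0.85,0.53],"spin":0},{"hand":45,"dp":[-0.215,-0.85,0.53],"spin":0},{"hand":45,"dp":[-0.215,-0.85,0.53],"spin":0},{"hand":45,"dp":[-0.215,-0.85,0.45],"spin":0},{"hand":45,"dp":[-0.215,-0.85,0.3],"spin":0},{"hand":45,"dp":[-0.215,-0.85,0.15],"spin":0},{"hand":45,"dp":[-0.215,-0.85,0],"spin":0},{"hand":45,"dp":[-0.215,-0.85,0],"spin":0}])

```text
time: 5.75
ee_pos: [0.6288, -0.0464, 0.2045]
eef_rot: [-0.043, 0.999, 0.0, 0.005]
ft_force: [-0.1, -0.6, -0.3]
width: 0.0451
grip_force: 0.0
```

Emit:
carry_out(deltas=[{"hand":60,"dp":[0.05,0.18,0],"spin":0},{"hand":60,"dp":[0.1,0.36,0],"spin":0},{"hand":60,"dp":[0.15,0.54,0],"spin":0},{"hand":60,"dp":[0.2,0.72,0],"spin":0},{"hand":60,"dp":[0.25,0.9,0],"spin":0},{"hand":60,"dp":[0.25,0.9,0],"spin":0},{"hand":60,"dp":[0.25,0.9,0],"spin":0}])

```text
time: 6.45
ee_pos: [0.5441, 0.1739, 0.1979]
eef_rot: [-0.044, 0.999, 0.0, 0.0]
ft_force: [0.5, -1.2, 0.3]
width: 0.0598
grip_force: 0.0
```

```bash
python3 - <<'E'
from h import *
t=shot('top');s=shot('side')
print(gherkins(t));print(gherkins(s,'side',(350,355,460,450)))
for c in blobs(t,(30,80,20),(80,255,200),(310,180,400,260),40):print('pot',cen(c),plane('top',cen(c),.045),cv2.contourArea(c))
E
python3 w.py .486 .297 .1 91 .486 .297 .016 91 .4025 .2888 .016 86
```

```text
[]
[(array([0.48355892, 0.2969412 ]), np.float32(2.4230092), (57.294681549072266, 24.82871437072754)), (array([0.40120237, 0.28814934]), np.float32(175.69621), (26.93025016784668, 56.84608459472656))]
pot [341.51428571 223.78666667] [[ 0.62894327 -0.04565993]] 175.0
t 6.55 p [0.545  0.1715 0.1977] yaw 94.82 F [ 0.5 -0.4  0.3] w 0.0602 g 0.0 tilt [ 0.001 -0.    -1.   ]
[0.486, 0.297, 0.1, 91.0] (array([0.1931, 0.5202, 0.3907]), np.float64(0.021205909519922034))
[0.486, 0.297, 0.016, 91.0] (array([0.1932, 0.5204, 0.7267]), np.float64(0.021205909519922034))
[0.4025, 0.2888, 0.016, 86.0] (array([0.5288, 0.5157, 0.7265]), np.float64(0.048983687297699814))
```

Gherkin 1 is in the pot. Next is the second one, which still sits at (0.486, 0.297).

Emit:
carry_out(deltas=[{"hand":60,"dp":[0.06,0.17,0.1],"spin":0.021},{"hand":60,"dp":[0.13,0.35,0.2],"spin":0.021},{"hand":60,"dp":[0.193,0.52,0.35],"spin":0.021},{"hand":60,"dp":[0.193,0.52,0.45],"spin":0.021},{"hand":60,"dp":[0.193,0.52,0.5],"spin":0.021},{"hand":60,"dp":[0.193,0.52,0.6],"spin":0.021},{"hand":60,"dp":[0.193,0.52,0.68],"spin":0.021},{"hand":60,"dp":[0.193,0.52,0.725],"spin":0.021},{"hand":60,"dp":[0.193,0.52,0.725],"spin":0.021},{"hand":10,"dp":[0.193,0.52,0.725],"spin":0.021},{"hand":10,"dp":[0.193,0.52,0.725],"spin":0.021},{"hand":10,"dp":[0.193,0.52,0.725],"spin":0.021},{"hand":10,"dp":[0.193,0.52,0.725],"spin":0.021},{"hand":10,"dp":[0.193,0.52,0.725],"spin":0.021},{"hand":10,"dp":[0.193,0.52,0.6],"spin":0.021},{"hand":10,"dp":[0.193,0.52,0.4],"spin":0.021},{"hand":10,"dp":[0.193,0.52,0.2],"spin":0.021},{"hand":10,"dp":[0.193,0.52,0],"spin":0.021},{"hand":10,"dp":[0.193,0.52,0],"spin":0.021}])

```text
time: 8.45
ee_pos: [0.4881, 0.3, 0.2052]
eef_rot: [-0.01, 1.0, 0.003, 0.005]
ft_force: [1.2, -0.6, -0.4]
width: 0.0235
grip_force: 12.0
```

Emit:
carry_out(deltas=[{"hand":10,"dp":[-0.06,-0.15,0],"spin":0},{"hand":10,"dp":[-0.12,-0.3,0],"spin":0},{"hand":10,"dp":[-0.18,-0.45,0],"spin":0},{"hand":10,"dp":[-0.24,-0.6,0],"spin":0},{"hand":10,"dp":[-0.3,-0.75,0],"spin":0},{"hand":10,"dp":[-0.35,-0.9,0],"spin":0},{"hand":10,"dp":[-0.35,-0.9,0],"spin":0},{"hand":10,"dp":[-0.35,-0.9,0],"spin":0}])

```text
time: 9.25
ee_pos: [0.5771, 0.074, 0.197]
eef_rot: [-0.009, 1.0, -0.0, -0.0]
ft_force: [0.0, 0.9, -0.1]
width: 0.0238
grip_force: 12.0
```

```bash
python3 w.py .628 -.082 .2 97 .628 -.082 .07 97 .628 -.108 .07 97
```

```text
t 9.25 p [0.5771 0.074  0.197 ] yaw 91.01 F [ 0.   0.9 -0.1] w 0.0238 g 12.0 tilt [-0.001 -0.    -1.   ]
[0.628, -0.082, 0.2, 97.0] (array([-0.1925, -0.6277, -0.012 ]), np.float64(-0.03329269907231536))
[0.628, -0.082, 0.07, 97.0] (array([-0.1928, -0.6276,  0.508 ]), np.float64(-0.03329269907231536))
[0.628, -0.108, 0.07, 97.0] (array([-0.191 , -0.7316,  0.508 ]), np.float64(-0.03329269907231536))
```

Emit:
carry_out(deltas=[{"hand":10,"dp":[-0.06,-0.18,0],"spin":-0.03},{"hand":10,"dp":[-0.12,-0.36,0],"spin":-0.03},{"hand":10,"dp":[-0.17,-0.54,0],"spin":-0.03},{"hand":10,"dp":[-0.192,-0.7,0],"spin":-0.03},{"hand":10,"dp":[-0.192,-0.7,0],"spin":-0.03},{"hand":10,"dp":[-0.192,-0.7,0],"spin":-0.03},{"hand":10,"dp":[-0.192,-0.7,0.2],"spin":-0.03},{"hand":10,"dp":[-0.192,-0.7,0.35],"spin":-0.03},{"hand":10,"dp":[-0.192,-0.7,0.45],"spin":-0.03},{"hand":10,"dp":[-0.192,-0.7,0.51],"spin":-0.03},{"hand":10,"dp":[-0.192,-0.7,0.51],"spin":-0.03},{"hand":42,"dp":[-0.192,-0.7,0.51],"spin":-0.03},{"hand":42,"dp":[-0.192,-0.7,0.51],"spin":-0.03},{"hand":42,"dp":[-0.192,-0.7,0.51],"spin":-0.03},{"hand":42,"dp":[-0.192,-0.7,0.4],"spin":-0.03},{"hand":42,"dp":[-0.192,-0.7,0.25],"spin":-0.03},{"hand":42,"dp":[-0.192,-0.7,0.1],"spin":-0.03},{"hand":42,"dp":[-0.192,-0.7,0],"spin":-0.03},{"hand":42,"dp":[-0.192,-0.7,0],"spin":-0.03}])

```text
time: 11.15
ee_pos: [0.6307, -0.0997, 0.2028]
eef_rot: [-0.057, 0.998, -0.0, 0.004]
ft_force: [0.0, -1.0, -0.2]
width: 0.0419
grip_force: 0.0
```

Emit:
carry_out(deltas=[{"hand":60,"dp":[0.08,0.18,0],"spin":0},{"hand":60,"dp":[0.16,0.36,0],"spin":0},{"hand":60,"dp":[0.24,0.54,0],"spin":0},{"hand":60,"dp":[0.32,0.72,0],"spin":0},{"hand":60,"dp":[0.4,0.9,0],"spin":0},{"hand":60,"dp":[0.4,0.9,0],"spin":0},{"hand":60,"dp":[0.4,0.9,0],"spin":0}])

```text
time: 11.85
ee_pos: [0.5032, 0.1139, 0.1977]
eef_rot: [-0.058, 0.998, 0.0, 0.0]
ft_force: [0.4, -0.5, -0.4]
width: 0.06
grip_force: 0.0
```

```bash
python3 - <<'E'
from h import *
t=shot('top');s=shot('side')
print(gherkins(t));print(gherkins(s,'side',(350,355,460,450)))
for c in blobs(t,(30,80,20),(80,255,200),(310,180,400,260),40):print('pot',cen(c),plane('top',cen(c),.045),cv2.contourArea(c))
E
python3 w.py .4025 .2888 .1 86 .4025 .2888 .016 86
```

```text
[]
[(array([0.40110812, 0.28808191]), np.float32(175.85269), (26.944522857666016, 56.83915710449219))]
pot [341.5        223.72253788] [[ 0.62909276 -0.04563069]] 176.0
pot [365.79844961 219.55703212] [[ 0.63747873 -0.1016077 ]] 150.5
t 11.95 p [0.5041 0.1119 0.1976] yaw 96.43 F [ 0.3 -1.1 -0.5] w 0.0598 g 0.0 tilt [ 0. -0. -1.]
[0.4025, 0.2888, 0.1, 86.0] (array([0.3248, 0.7489, 0.3899]), np.float64(0.0579601732859004))
[0.4025, 0.2888, 0.016, 86.0] (array([0.3249, 0.749 , 0.7259]), np.float64(0.0579601732859004))
```

Emit:
carry_out(deltas=[{"hand":60,"dp":[0.08,0.18,0.1],"spin":0.03},{"hand":60,"dp":[0.16,0.36,0.2],"spin":0.058},{"hand":60,"dp":[0.24,0.54,0.3],"spin":0.058},{"hand":60,"dp":[0.324,0.748,0.4],"spin":0.058},{"hand":60,"dp":[0.324,0.748,0.45],"spin":0.058},{"hand":60,"dp":[0.324,0.748,0.5],"spin":0.058},{"hand":60,"dp":[0.324,0.748,0.6],"spin":0.058},{"hand":60,"dp":[0.324,0.748,0.68],"spin":0.058},{"hand":60,"dp":[0.324,0.748,0.725],"spin":0.058},{"hand":60,"dp":[0.324,0.748,0.725],"spin":0.058},{"hand":10,"dp":[0.324,0.748,0.725],"spin":0.058},{"hand":10,"dp":[0.324,0.748,0.725],"spin":0.058},{"hand":10,"dp":[0.324,0.748,0.725],"spin":0.058},{"hand":10,"dp":[0.324,0.748,0.725],"spin":0.058},{"hand":10,"dp":[0.324,0.748,0.725],"spin":0.058},{"hand":10,"dp":[0.324,0.748,0.6],"spin":0.058},{"hand":10,"dp":[0.324,0.748,0.4],"spin":0.058},{"hand":10,"dp":[0.324,0.748,0.2],"spin":0.058},{"hand":10,"dp":[0.324,0.748,0],"spin":0.058},{"hand":10,"dp":[0.324,0.748,0],"spin":0.058}])

```text
time: 13.95
ee_pos: [0.4045, 0.2918, 0.2047]
eef_rot: [0.034, 0.999, 0.004, 0.004]
ft_force: [0.4, -0.2, -1.2]
width: 0.0241
grip_force: 12.0
```

Emit:
carry_out(deltas=[{"hand":10,"dp":[-0.11,-0.15,0],"spin":0},{"hand":10,"dp":[-0.22,-0.3,0],"spin":0},{"hand":10,"dp":[-0.33,-0.45,0],"spin":0},{"hand":10,"dp":[-0.44,-0.6,0],"spin":0},{"hand":10,"dp":[-0.55,-0.75,0],"spin":0},{"hand":10,"dp":[-0.65,-0.9,0],"spin":0},{"hand":10,"dp":[-0.65,-0.9,0],"spin":0},{"hand":10,"dp":[-0.65,-0.9,0],"spin":0},{"hand":10,"dp":[-0.65,-0.9,0],"spin":0}])

```text
time: 14.85
ee_pos: [0.5482, 0.0553, 0.1972]
eef_rot: [0.033, 0.999, 0.0, -0.0]
ft_force: [0.4, -0.0, 0.0]
width: 0.0238
grip_force: 12.0
```

```bash
python3 w.py .605 -.074 .2 97 .605 -.074 .08 97
```

```text
t 14.85 p [0.5482 0.0553 0.1972] yaw 86.17 F [ 0.4 -0.   0. ] w 0.0238 g 12.0 tilt [-0.001  0.001 -1.   ]
[0.605, -0.074, 0.2, 97.0] (array([-0.2611, -0.5008, -0.0116]), np.float64(-0.060166029038288986))
[0.605, -0.074, 0.08, 97.0] (array([-0.2615, -0.501 ,  0.4684]), np.float64(-0.060166029038288986))
```

Emit:
carry_out(deltas=[{"hand":10,"dp":[-0.12,-0.16,0],"spin":-0.04},{"hand":10,"dp":[-0.24,-0.32,0],"spin":-0.06},{"hand":10,"dp":[-0.353,-0.491,0],"spin":-0.06},{"hand":10,"dp":[-0.353,-0.491,0],"spin":-0.06},{"hand":10,"dp":[-0.353,-0.491,0],"spin":-0.06},{"hand":10,"dp":[-0.353,-0.491,0.2],"spin":-0.06},{"hand":10,"dp":[-0.353,-0.491,0.35],"spin":-0.06},{"hand":10,"dp":[-0.353,-0.491,0.43],"spin":-0.06},{"hand":10,"dp":[-0.353,-0.491,0.46],"spin":-0.06},{"hand":10,"dp":[-0.353,-0.491,0.46],"spin":-0.06},{"hand":36,"dp":[-0.353,-0.491,0.46],"spin":-0.06},{"hand":36,"dp":[-0.353,-0.491,0.46],"spin":-0.06},{"hand":36,"dp":[-0.353,-0.491,0.46],"spin":-0.06},{"hand":36,"dp":[-0.353,-0.491,0.35],"spin":-0.06},{"hand":36,"dp":[-0.353,-0.491,0.15],"spin":-0.06},{"hand":36,"dp":[-0.353,-0.491,0],"spin":-0.06},{"hand":36,"dp":[-0.353,-0.491,-0.15],"spin":-0.06},{"hand":36,"dp":[-0.353,-0.491,-0.15],"spin":-0.06}])

```text
time: 16.65
ee_pos: [0.6309, -0.075, 0.2418]
eef_rot: [-0.06, 0.998, -0.0, 0.005]
ft_force: [0.4, -0.5, -0.4]
width: 0.0358
grip_force: 0.0
```

Emit:
carry_out(deltas=[{"hand":70,"dp":[0.05,-0.18,0],"spin":0},{"hand":70,"dp":[0.05,-0.36,0],"spin":0},{"hand":70,"dp":[0.05,-0.54,0],"spin":0},{"hand":70,"dp":[0.05,-0.72,0],"spin":0},{"hand":70,"dp":[0.05,-0.8,0],"spin":0},{"hand":70,"dp":[0.05,-0.8,0],"spin":0},{"hand":70,"dp":[0.05,-0.8,0],"spin":0}])

```text
time: 17.35
ee_pos: [0.6399, -0.2742, 0.2347]
eef_rot: [-0.06, 0.998, 0.0, -0.0]
ft_force: [0.3, 1.1, -1.2]
width: 0.0696
grip_force: 0.0
```

```bash
python3 - <<'E'
from h import *
t=shot('top')
cv2.imwrite('pics/b.png',cv2.resize(t[100:370,120:520],(800,540)))
E
python3 w.py .643 -.2955 .25 101.5 .643 -.2955 .097 101.5
```

```text
t 17.4 p [ 0.6403 -0.2731  0.2349] yaw 96.95 F [ 0.4 -0.   0.1] w 0.07 g 0.0 tilt [ 0.     0.001 -1.   ]
[0.643, -0.2955, 0.25, 101.5] (array([ 0.    , -0.0901, -0.0606]), np.float64(-0.025277700989570287))
[0.643, -0.2955, 0.097, 101.5] (array([ 2.000e-04, -9.070e-02,  5.514e-01]), np.float64(-0.025277700989570287))
```

View pics/b.png

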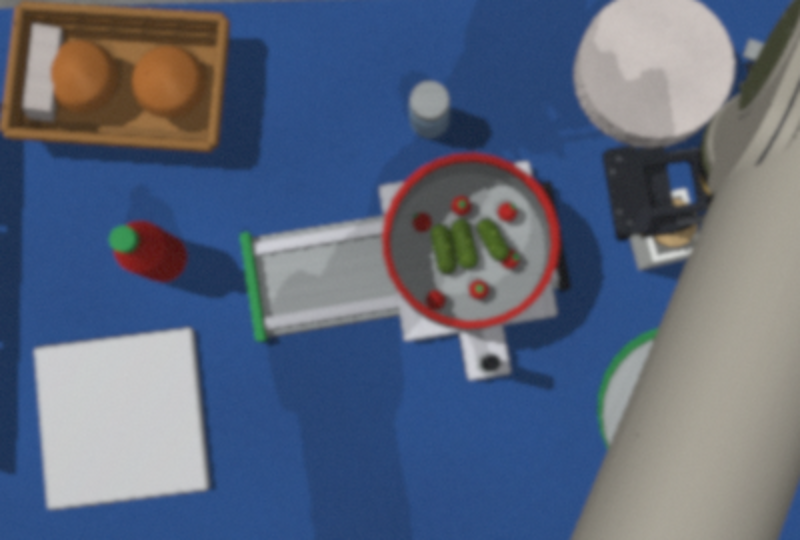

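The picture shows all three gherkins in the pot at about (470,245) and an empty board, with the bottle and shaker undisturbed. Next I'll take the stick.

Emit:
carry_out(deltas=[{"hand":60,"dp":[0,-0.09,0],"spin":-0.025},{"hand":60,"dp":[0,-0.09,0.1],"spin":-0.025},{"hand":60,"dp":[0,-0.09,0.2],"spin":-0.025},{"hand":60,"dp":[0,-0.09,0.3],"spin":-0.025},{"hand":60,"dp":[0,-0.09,0.4],"spin":-0.025},{"hand":60,"dp":[0,-0.09,0.48],"spin":-0.025},{"hand":60,"dp":[0,-0.09,0.53],"spin":-0.025},{"hand":60,"dp":[0,-0.09,0.55],"spin":-0.025},{"hand":60,"dp":[0,-0.09,0.55],"spin":-0.025},{"hand":60,"dp":[0,-0.09,0.55],"spin":-0.025}])

```text
time: 18.4
ee_pos: [0.6433, -0.2968, 0.0987]
eef_rot: [-0.099, 0.995, -0.0, 0.001]
ft_force: [0.3, 0.2, 0.5]
width: 0.0599
grip_force: 0.0
```

```bash
python3 w.py
python3 - <<'E'
from h import *
s=shot('side')
cv2.imwrite('pics/c.png',cv2.resize(s[110:230,250:410],(800,600)))
E
```

```text
t 18.4 p [ 0.6433 -0.2968  0.0987] yaw 101.41 F [0.3 0.2 0.5] w 0.0599 g 0.0 tilt [ 0.002 -0.    -1.   ]
```

View pics/c.png

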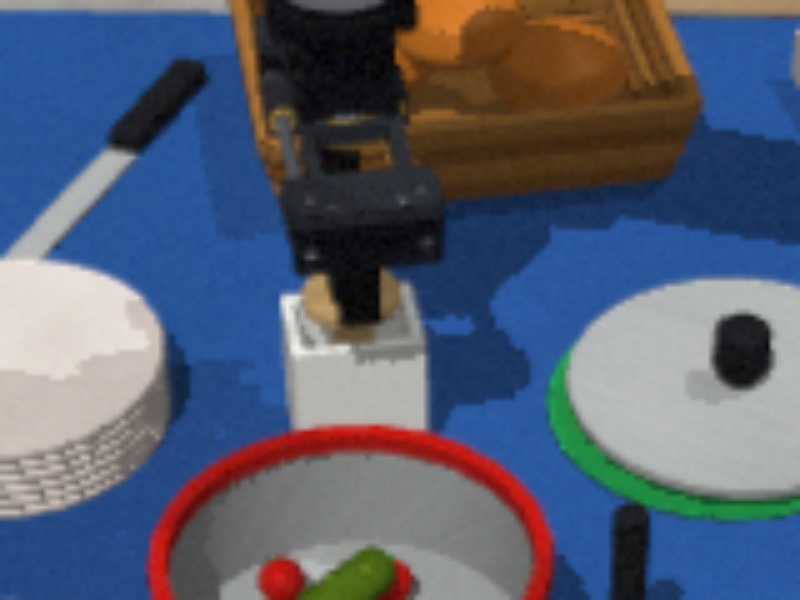

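The finger at (360,290) is centred over the round guard at (350,300). I'll close on the grip and lift.

Emit:
carry_out(deltas=[{"hand":60,"dp":[0,0,0.006],"spin":0},{"hand":15,"dp":[0,0,0.006],"spin":0},{"hand":15,"dp":[0,0,0.006],"spin":0},{"hand":15,"dp":[0,0,0.006],"spin":0},{"hand":15,"dp":[0,0,0.006],"spin":0},{"hand":15,"dp":[0,0,0.006],"spin":0},{"hand":15,"dp":[0,0,0.006],"spin":0},{"hand":15,"dp":[0,0,-0.04],"spin":0},{"hand":15,"dp":[0,0,-0.1],"spin":0},{"hand":15,"dp":[0,0,-0.2],"spin":0},{"hand":15,"dp":[0,0,-0.3],"spin":0},{"hand":15,"dp":[0,0,-0.4],"spin":0},{"hand":15,"dp":[0,0,-0.5],"spin":0},{"hand":15,"dp":[0,0,-0.6],"spin":0},{"hand":15,"dp":[0,0,-0.6],"spin":0},{"hand":15,"dp":[0,0,-0.6],"spin":0}], force=35)

```text
time: 20.05
ee_pos: [0.6429, -0.2971, 0.2491]
eef_rot: [-0.099, 0.995, -0.0, 0.001]
ft_force: [-0.4, 0.3, -1.3]
width: 0.0239
grip_force: 35.0
```

```bash
python3 w.py .628 -.0735 .25 101.5 .628 -.0735 .126 101.5
python3 - <<'E'
from h import *
s=shot('side');p=axes()[0]
x,y=proj('side',p).astype(int);cv2.imwrite('pics/d.png',cv2.resize(s[y-60:y+60,x-60:x+60],(500,500)));print(x,y)
E
```

```text
t 20.05 p [ 0.6429 -0.2971  0.2491] yaw 101.38 F [-0.4  0.3 -1.3] w 0.0239 g 35.0 tilt [ 0.002 -0.001 -1.   ]
[0.628, -0.0735, 0.25, 101.5] (array([-0.1181,  0.8884, -0.0044]), np.float64(-0.0006670124751840786))
[0.628, -0.0735, 0.126, 101.5] (array([-0.1171,  0.8889,  0.4916]), np.float64(-0.0006670124751840786))
317 117
```

View pics/d.png

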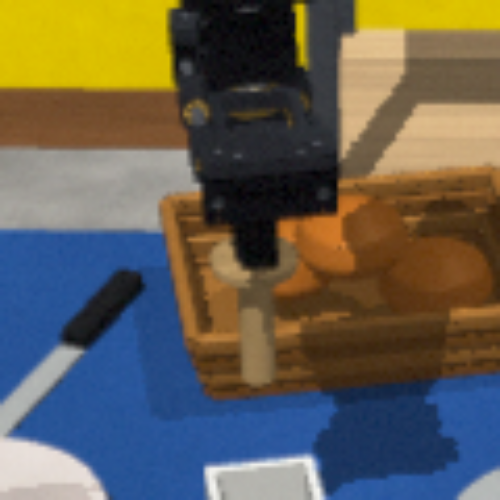

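The stick hangs upright in the fingers with its tip at crop (258,385) and the guard under the fingertips. I'll enter the pot at a clear spot on its −y side.

Emit:
carry_out(deltas=[{"hand":15,"dp":[-0.03,0.13,0],"spin":0},{"hand":15,"dp":[-0.06,0.26,0],"spin":0},{"hand":15,"dp":[-0.08,0.4,0],"spin":0},{"hand":15,"dp":[-0.1,0.53,0],"spin":0},{"hand":15,"dp":[-0.117,0.669,0],"spin":0},{"hand":15,"dp":[-0.117,0.669,0],"spin":0},{"hand":15,"dp":[-0.117,0.669,0],"spin":0},{"hand":15,"dp":[-0.117,0.669,0.1],"spin":0},{"hand":15,"dp":[-0.117,0.669,0.2],"spin":0},{"hand":15,"dp":[-0.117,0.669,0.28],"spin":0},{"hand":15,"dp":[-0.117,0.669,0.34],"spin":0},{"hand":15,"dp":[-0.117,0.669,0.4],"spin":0},{"hand":15,"dp":[-0.117,0.669,0.44],"spin":0},{"hand":15,"dp":[-0.117,0.669,0.48],"spin":0},{"hand":15,"dp":[-0.117,0.669,0.49],"spin":0},{"hand":15,"dp":[-0.117,0.669,0.49],"spin":0}])

```text
time: 21.7
ee_pos: [0.6383, -0.1271, 0.125]
eef_rot: [-0.099, 0.995, 0.0, -0.0]
ft_force: [0.4, -0.2, -0.4]
width: 0.0238
grip_force: 35.0
```

```bash
python3 w.py; python3 -c "
import numpy as np
for i in range(1,21):
    a=np.radians(-90+9*i);print([round(.22*np.cos(a),3),round(.22+.22*np.sin(a),3)],end=' ')"
```

```text
t 21.7 p [ 0.6383 -0.1271  0.125 ] yaw 101.39 F [ 0.4 -0.2 -0.4] w 0.0238 g 35.0 tilt [-0.  0. -1.]
[np.float64(0.034), np.float64(0.003)] [np.float64(0.068), np.float64(0.011)] [np.float64(0.1), np.float64(0.024)] [np.float64(0.129), np.float64(0.042)] [np.float64(0.156), np.float64(0.064)] [np.float64(0.178), np.float64(0.091)] [np.float64(0.196), np.float64(0.12)] [np.float64(0.209), np.float64(0.152)] [np.float64(0.217), np.float64(0.186)] [np.float64(0.22), np.float64(0.22)] [np.float64(0.217), np.float64(0.254)] [np.float64(0.209), np.float64(0.288)] [np.float64(0.196), np.float64(0.32)] [np.float64(0.178), np.float64(0.349)] [np.float64(0.156), np.float64(0.376)] [np.float64(0.129), np.float64(0.398)] [np.float64(0.1), np.float64(0.416)] [np.float64(0.068), np.float64(0.429)] [np.float64(0.034), np.float64(0.437)] [np.float64(0.0), np.float64(0.44)]
```

Starting the stir with the first half round.

Emit:
carry_out(deltas=[{"hand":15,"dp":[0.034,0.003,0],"spin":0},{"hand":15,"dp":[0.068,0.011,0],"spin":0},{"hand":15,"dp":[0.1,0.024,0],"spin":0},{"hand":15,"dp":[0.129,0.042,0],"spin":0},{"hand":15,"dp":[0.156,0.064,0],"spin":0},{"hand":15,"dp":[0.178,0.091,0],"spin":0},{"hand":15,"dp":[0.196,0.12,0],"spin":0},{"hand":15,"dp":[0.209,0.152,0],"spin":0},{"hand":15,"dp":[0.217,0.186,0],"spin":0},{"hand":15,"dp":[0.22,0.22,0],"spin":0},{"hand":15,"dp":[0.217,0.254,0],"spin":0},{"hand":15,"dp":[0.209,0.288,0],"spin":0},{"hand":15,"dp":[0.196,0.32,0],"spin":0},{"hand":15,"dp":[0.178,0.349,0],"spin":0},{"hand":15,"dp":[0.156,0.376,0],"spin":0},{"hand":15,"dp":[0.129,0.398,0],"spin":0},{"hand":15,"dp":[0.1,0.416,0],"spin":0},{"hand":15,"dp":[0.068,0.429,0],"spin":0},{"hand":15,"dp":[0.034,0.437,0],"spin":0},{"hand":15,"dp":[0,0.44,0],"spin":0}])

```text
time: 23.7
ee_pos: [0.6175, -0.0203, 0.125]
eef_rot: [-0.099, 0.995, -0.001, 0.0]
ft_force: [1.0, -4.0, -0.3]
width: 0.0237
grip_force: 35.0
```

Emit:
carry_out(deltas=[{"hand":15,"dp":[-0.034,-0.003,0],"spin":0},{"hand":15,"dp":[-0.068,-0.011,0],"spin":0},{"hand":15,"dp":[-0.1,-0.024,0],"spin":0},{"hand":15,"dp":[-0.129,-0.042,0],"spin":0},{"hand":15,"dp":[-0.156,-0.064,0],"spin":0},{"hand":15,"dp":[-0.178,-0.091,0],"spin":0},{"hand":15,"dp":[-0.196,-0.12,0],"spin":0},{"hand":15,"dp":[-0.209,-0.152,0],"spin":0},{"hand":15,"dp":[-0.217,-0.186,0],"spin":0},{"hand":15,"dp":[-0.22,-0.22,0],"spin":0},{"hand":15,"dp":[-0.217,-0.254,0],"spin":0},{"hand":15,"dp":[-0.209,-0.288,0],"spin":0},{"hand":15,"dp":[-0.196,-0.32,0],"spin":0},{"hand":15,"dp":[-0.178,-0.349,0],"spin":0},{"hand":15,"dp":[-0.156,-0.376,0],"spin":0},{"hand":15,"dp":[-0.129,-0.398,0],"spin":0},{"hand":15,"dp":[-0.1,-0.416,0],"spin":0},{"hand":15,"dp":[-0.068,-0.429,0],"spin":0},{"hand":15,"dp":[-0.034,-0.437,0],"spin":0},{"hand":15,"dp":[0,-0.44,0],"spin":0}])

```text
time: 25.7
ee_pos: [0.6376, -0.1274, 0.1251]
eef_rot: [-0.099, 0.995, 0.0, 0.0]
ft_force: [0.1, 0.3, -0.5]
width: 0.0237
grip_force: 35.0
```

```bash
python3 w.py
python3 - <<'E'
from h import *
t=shot('top');s=shot('side')
cv2.imwrite('pics/e.png',np.hstack([cv2.resize(t[165:275,300:410],(400,400)),cv2.resize(s[170:280,265:375],(400,400))]))
E
```

```text
t 25.7 p [ 0.6376 -0.1274  0.1251] yaw 101.38 F [ 0.1  0.3 -0.5] w 0.0237 g 35.0 tilt [ 0.  0. -1.]
```

View pics/e.png

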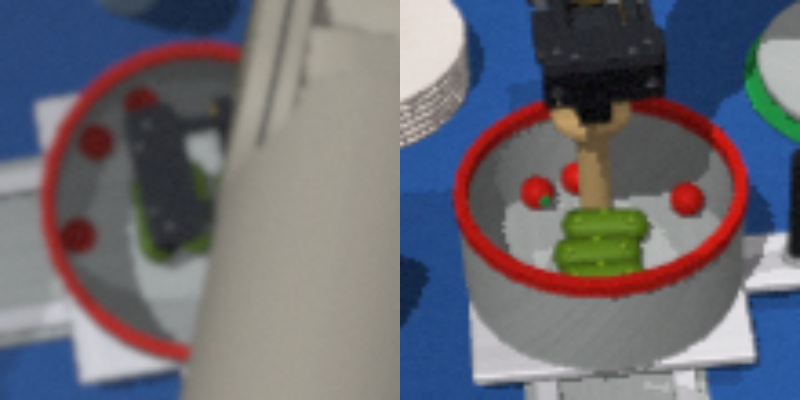

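The stick is still upright, the tomatoes have been moved to the wall and the three gherkins sit together near side-crop (600,240). I'll do two more rounds plus an overlap.

Emit:
carry_out(deltas=[{"hand":15,"dp":[0.034,0.003,0],"spin":0},{"hand":15,"dp":[0.068,0.011,0],"spin":0},{"hand":15,"dp":[0.1,0.024,0],"spin":0},{"hand":15,"dp":[0.129,0.042,0],"spin":0},{"hand":15,"dp":[0.156,0.064,0],"spin":0},{"hand":15,"dp":[0.178,0.091,0],"spin":0},{"hand":15,"dp":[0.196,0.12,0],"spin":0},{"hand":15,"dp":[0.209,0.152,0],"spin":0},{"hand":15,"dp":[0.217,0.186,0],"spin":0},{"hand":15,"dp":[0.22,0.22,0],"spin":0},{"hand":15,"dp":[0.217,0.254,0],"spin":0},{"hand":15,"dp":[0.209,0.288,0],"spin":0},{"hand":15,"dp":[0.196,0.32,0],"spin":0},{"hand":15,"dp":[0.178,0.349,0],"spin":0},{"hand":15,"dp":[0.156,0.376,0],"spin":0},{"hand":15,"dp":[0.129,0.398,0],"spin":0},{"hand":15,"dp":[0.1,0.416,0],"spin":0},{"hand":15,"dp":[0.068,0.429,0],"spin":0},{"hand":15,"dp":[0.034,0.437,0],"spin":0},{"hand":15,"dp":[0,0.44,0],"spin":0}])

```text
time: 27.8
ee_pos: [0.6172, -0.0203, 0.1249]
eef_rot: [-0.099, 0.995, -0.001, -0.0]
ft_force: [0.3, -5.7, -0.8]
width: 0.0239
grip_force: 35.0
```

Emit:
carry_out(deltas=[{"hand":15,"dp":[-0.034,-0.003,0],"spin":0},{"hand":15,"dp":[-0.068,-0.011,0],"spin":0},{"hand":15,"dp":[-0.1,-0.024,0],"spin":0},{"hand":15,"dp":[-0.129,-0.042,0],"spin":0},{"hand":15,"dp":[-0.156,-0.064,0],"spin":0},{"hand":15,"dp":[-0.178,-0.091,0],"spin":0},{"hand":15,"dp":[-0.196,-0.12,0],"spin":0},{"hand":15,"dp":[-0.209,-0.152,0],"spin":0},{"hand":15,"dp":[-0.217,-0.186,0],"spin":0},{"hand":15,"dp":[-0.22,-0.22,0],"spin":0},{"hand":15,"dp":[-0.217,-0.254,0],"spin":0},{"hand":15,"dp":[-0.209,-0.288,0],"spin":0},{"hand":15,"dp":[-0.196,-0.32,0],"spin":0},{"hand":15,"dp":[-0.178,-0.349,0],"spin":0},{"hand":15,"dp":[-0.156,-0.376,0],"spin":0},{"hand":15,"dp":[-0.129,-0.398,0],"spin":0},{"hand":15,"dp":[-0.1,-0.416,0],"spin":0},{"hand":15,"dp":[-0.068,-0.429,0],"spin":0},{"hand":15,"dp":[-0.034,-0.437,0],"spin":0},{"hand":15,"dp":[0,-0.44,0],"spin":0}])

```text
time: 29.8
ee_pos: [0.6376, -0.1275, 0.1251]
eef_rot: [-0.099, 0.995, -0.0, 0.0]
ft_force: [-0.1, -0.2, -0.9]
width: 0.0234
grip_force: 35.0
```

Emit:
carry_out(deltas=[{"hand":15,"dp":[0.034,0.003,0],"spin":0},{"hand":15,"dp":[0.068,0.011,0],"spin":0},{"hand":15,"dp":[0.1,0.024,0],"spin":0},{"hand":15,"dp":[0.129,0.042,0],"spin":0},{"hand":15,"dp":[0.156,0.064,0],"spin":0},{"hand":15,"dp":[0.178,0.091,0],"spin":0},{"hand":15,"dp":[0.196,0.12,0],"spin":0},{"hand":15,"dp":[0.209,0.152,0],"spin":0},{"hand":15,"dp":[0.217,0.186,0],"spin":0},{"hand":15,"dp":[0.22,0.22,0],"spin":0},{"hand":15,"dp":[0.217,0.254,0],"spin":0},{"hand":15,"dp":[0.209,0.288,0],"spin":0},{"hand":15,"dp":[0.196,0.32,0],"spin":0},{"hand":15,"dp":[0.178,0.349,0],"spin":0},{"hand":15,"dp":[0.156,0.376,0],"spin":0},{"hand":15,"dp":[0.129,0.398,0],"spin":0},{"hand":15,"dp":[0.1,0.416,0],"spin":0},{"hand":15,"dp":[0.068,0.429,0],"spin":0},{"hand":15,"dp":[0.034,0.437,0],"spin":0},{"hand":15,"dp":[0,0.44,0],"spin":0}])

```text
time: 31.8
ee_pos: [0.6173, -0.019, 0.125]
eef_rot: [-0.099, 0.995, 0.0, -0.0]
ft_force: [-0.2, -0.3, -1.2]
width: 0.0236
grip_force: 35.0
```

Emit:
carry_out(deltas=[{"hand":15,"dp":[-0.034,-0.003,0],"spin":0},{"hand":15,"dp":[-0.068,-0.011,0],"spin":0},{"hand":15,"dp":[-0.1,-0.024,0],"spin":0},{"hand":15,"dp":[-0.129,-0.042,0],"spin":0},{"hand":15,"dp":[-0.156,-0.064,0],"spin":0},{"hand":15,"dp":[-0.178,-0.091,0],"spin":0},{"hand":15,"dp":[-0.196,-0.12,0],"spin":0},{"hand":15,"dp":[-0.209,-0.152,0],"spin":0},{"hand":15,"dp":[-0.217,-0.186,0],"spin":0},{"hand":15,"dp":[-0.22,-0.22,0],"spin":0},{"hand":15,"dp":[-0.217,-0.254,0],"spin":0},{"hand":15,"dp":[-0.209,-0.288,0],"spin":0},{"hand":15,"dp":[-0.196,-0.32,0],"spin":0},{"hand":15,"dp":[-0.178,-0.349,0],"spin":0},{"hand":15,"dp":[-0.156,-0.376,0],"spin":0},{"hand":15,"dp":[-0.129,-0.398,0],"spin":0},{"hand":15,"dp":[-0.1,-0.416,0],"spin":0},{"hand":15,"dp":[-0.068,-0.429,0],"spin":0},{"hand":15,"dp":[-0.034,-0.437,0],"spin":0},{"hand":15,"dp":[0,-0.44,0],"spin":0}])

```text
time: 33.8
ee_pos: [0.6376, -0.1272, 0.1251]
eef_rot: [-0.099, 0.995, 0.0, 0.0]
ft_force: [-0.4, 1.1, -0.5]
width: 0.0238
grip_force: 35.0
```

Emit:
carry_out(deltas=[{"hand":15,"dp":[0.034,0.003,0],"spin":0},{"hand":15,"dp":[0.068,0.011,0],"spin":0},{"hand":15,"dp":[0.1,0.024,0],"spin":0},{"hand":15,"dp":[0.129,0.042,0],"spin":0},{"hand":15,"dp":[0.156,0.064,0],"spin":0},{"hand":15,"dp":[0.178,0.091,0],"spin":0},{"hand":15,"dp":[0.196,0.12,0],"spin":0},{"hand":15,"dp":[0.209,0.152,0],"spin":0},{"hand":15,"dp":[0.209,0.152,0],"spin":0},{"hand":15,"dp":[0.209,0.152,-0.1],"spin":0},{"hand":15,"dp":[0.209,0.152,-0.2],"spin":0},{"hand":15,"dp":[0.209,0.152,-0.35],"spin":0},{"hand":15,"dp":[0.209,0.152,-0.5],"spin":0},{"hand":15,"dp":[0.209,0.152,-0.5],"spin":0},{"hand":15,"dp":[0.209,0.152,-0.5],"spin":0}])

```text
time: 35.3
ee_pos: [0.5801, -0.1003, 0.2506]
eef_rot: [-0.099, 0.995, -0.0, 0.001]
ft_force: [0.3, -0.4, -0.8]
width: 0.0234
grip_force: 35.0
```

```bash
python3 w.py .643 -.297 .25 101.5 .643 -.297 .098 101.5
python3 - <<'E'
from h import *
s=shot('side')
for c in blobs(s,(30,80,20),(80,255,200),(275,180,370,275),60):print('pot',cen(c),cv2.contourArea(c))
x,y=proj('side',axes()[0]).astype(int);cv2.imwrite('pics/f.png',np.hstack([cv2.resize(s[y-60:y+60,x-60:x+60],(400,400)),cv2.resize(s[170:280,265:375],(400,400))]))
E
```

```text
t 35.3 p [ 0.5801 -0.1003  0.2506] yaw 101.38 F [ 0.3 -0.4 -0.8] w 0.0234 g 35.0 tilt [ 0.002 -0.    -1.   ]
[0.643, -0.297, 0.25, 101.5] (array([-0.0914, -0.8211,  0.0028]), np.float64(-0.0006521014870686138))
[0.643, -0.297, 0.098, 101.5] (array([-0.0904, -0.8208,  0.6108]), np.float64(-0.0006521014870686138))
pot [319.91492329 236.31148303] 358.5
pot [363.7672956  195.28092243] 79.5
```

View pics/f.png

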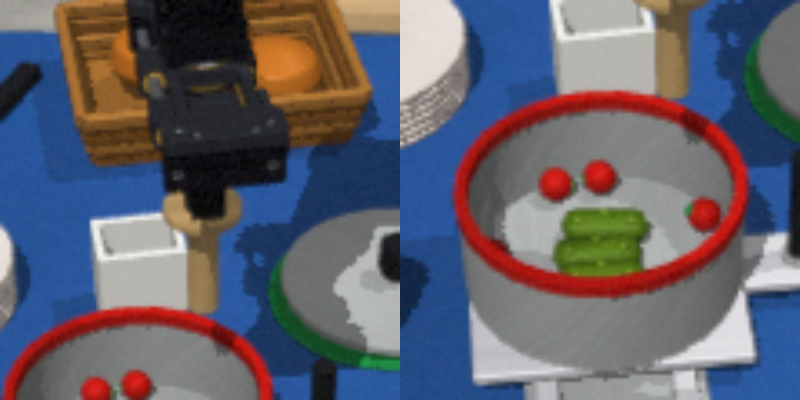

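All the food is in the pot and the stick is upright. Next it goes back into its holder.

Emit:
carry_out(deltas=[{"hand":15,"dp":[-0.02,-0.18,0],"spin":0},{"hand":15,"dp":[-0.04,-0.36,0],"spin":0},{"hand":15,"dp":[-0.06,-0.54,0],"spin":0},{"hand":15,"dp":[-0.08,-0.7,0],"spin":0},{"hand":15,"dp":[-0.091,-0.821,0],"spin":0},{"hand":15,"dp":[-0.091,-0.821,0],"spin":0},{"hand":15,"dp":[-0.091,-0.821,0],"spin":0},{"hand":15,"dp":[-0.091,-0.821,0.12],"spin":0},{"hand":15,"dp":[-0.091,-0.821,0.22],"spin":0},{"hand":15,"dp":[-0.091,-0.821,0.32],"spin":0},{"hand":15,"dp":[-0.091,-0.821,0.42],"spin":0},{"hand":15,"dp":[-0.091,-0.821,0.5],"spin":0},{"hand":15,"dp":[-0.091,-0.821,0.55],"spin":0},{"hand":15,"dp":[-0.091,-0.821,0.59],"spin":0},{"hand":15,"dp":[-0.091,-0.821,0.61],"spin":0},{"hand":15,"dp":[-0.091,-0.821,0.612],"spin":0},{"hand":15,"dp":[-0.091,-0.821,0.612],"spin":0}])

```text
time: 37.05
ee_pos: [0.6428, -0.297, 0.0978]
eef_rot: [-0.099, 0.995, -0.0, 0.0]
ft_force: [0.4, -0.1, 0.2]
width: 0.0238
grip_force: 35.0
```

```bash
python3 w.py
```

```text
t 37.05 p [ 0.6428 -0.297   0.0978] yaw 101.39 F [ 0.4 -0.1  0.2] w 0.0238 g 35.0 tilt [ 0.001 -0.    -1.   ]
```

Emit:
carry_out(deltas=[{"hand":60,"dp":[0,0,0],"spin":0},{"hand":60,"dp":[0,0,0],"spin":0},{"hand":60,"dp":[0,0,0],"spin":0},{"hand":60,"dp":[0,0,0],"spin":0},{"hand":60,"dp":[0,0,-0.05],"spin":0},{"hand":60,"dp":[0,0,-0.15],"spin":0},{"hand":60,"dp":[0,0,-0.3],"spin":0},{"hand":60,"dp":[0,0,-0.45],"spin":0},{"hand":60,"dp":[0.17,0.02,-0.45],"spin":0},{"hand":60,"dp":[0.34,0.04,-0.45],"spin":0},{"hand":60,"dp":[0.5,0.06,-0.45],"spin":0},{"hand":60,"dp":[0.68,0.08,-0.45],"spin":0},{"hand":60,"dp":[0.85,0.082,-0.45],"spin":0},{"hand":60,"dp":[0.85,0.082,-0.45],"spin":0},{"hand":60,"dp":[0.85,0.082,-0.45],"spin":0}], force=30)

```text
time: 38.55
ee_pos: [0.4297, -0.3192, 0.2109]
eef_rot: [-0.098, 0.995, -0.0, 0.001]
ft_force: [-0.0, 0.7, 0.8]
width: 0.06
grip_force: 0.0
```

```bash
python3 w.py .4302 -.319 .027 101.4
python3 - <<'E'
from h import *
s=shot('side');cv2.imwrite('pics/g.png',cv2.resize(s[110:230,270:430],(800,600)))
E
```

```text
t 38.55 p [ 0.4297 -0.3192  0.2109] yaw 101.3 F [-0.   0.7  0.8] w 0.06 g 0.0 tilt [ 0.002 -0.    -1.   ]
[0.4302, -0.319, 0.027, 101.4] (array([-4.000e-04,  7.000e-04,  7.357e-01]), np.float64(-0.0005696279321028896))
```

View pics/g.png

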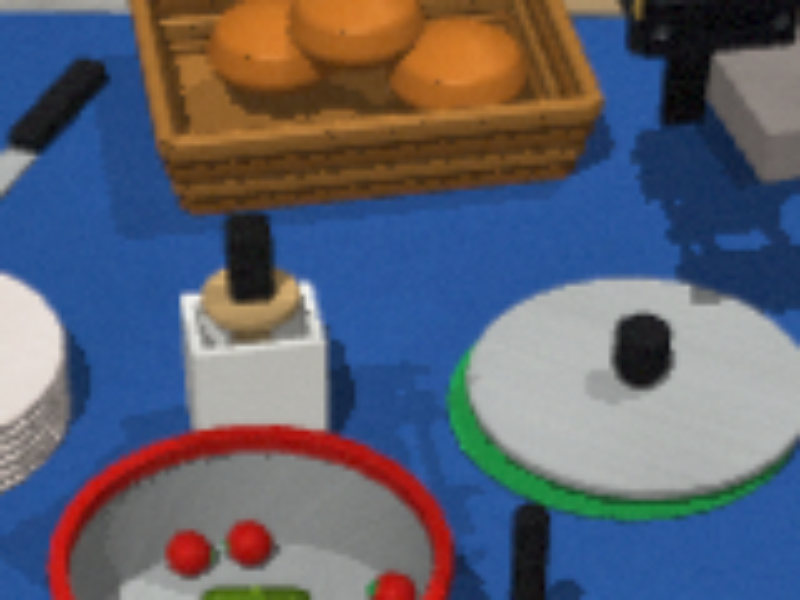

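The stick stands upright in the holder at crop (250,260) and the knob is at (642,350). I'll grip the knob and lift the lid.

Emit:
carry_out(deltas=[{"hand":60,"dp":[0,0,0.15],"spin":0},{"hand":60,"dp":[0,0,0.3],"spin":0},{"hand":60,"dp":[0,0,0.45],"spin":0},{"hand":60,"dp":[0,0,0.57],"spin":0},{"hand":60,"dp":[0,0,0.66],"spin":0},{"hand":60,"dp":[0,0,0.71],"spin":0},{"hand":60,"dp":[0,0,0.733],"spin":0},{"hand":60,"dp":[0,0,0.733],"spin":0},{"hand":20,"dp":[0,0,0.733],"spin":0},{"hand":20,"dp":[0,0,0.733],"spin":0},{"hand":20,"dp":[0,0,0.733],"spin":0},{"hand":20,"dp":[0,0,0.733],"spin":0},{"hand":20,"dp":[0,0,0.733],"spin":0},{"hand":20,"dp":[0,0,0.65],"spin":0},{"hand":20,"dp":[0,0,0.5],"spin":0},{"hand":20,"dp":[0,0,0.35],"spin":0},{"hand":20,"dp":[0,0,0.2],"spin":0},{"hand":20,"dp":[0,0,0.05],"spin":0},{"hand":20,"dp":[0,0,0],"spin":0},{"hand":20,"dp":[0,0,0],"spin":0}], force=40)

```text
time: 40.6
ee_pos: [0.4307, -0.319, 0.2106]
eef_rot: [-0.099, 0.995, -0.0, 0.001]
ft_force: [-0.1, -0.0, -3.5]
width: 0.0312
grip_force: 40.0
```

```bash
python3 w.py .628 -.0735 .21 101.4 .628 -.0735 .124 101.4
```

```text
t 40.6 p [ 0.4307 -0.319   0.2106] yaw 101.39 F [-0.1 -0.  -3.5] w 0.0312 g 40.0 tilt [ 0.002 -0.001 -1.   ]
[0.628, -0.0735, 0.21, 101.4] (array([-0.9677,  0.8067,  0.0038]), np.float64(-3.9287088013474484e-05))
[0.628, -0.0735, 0.124, 101.4] (array([-0.9669,  0.8072,  0.3478]), np.float64(-3.9287088013474484e-05))
```

Emit:
carry_out(deltas=[{"hand":20,"dp":[-0.1,0.08,0],"spin":0},{"hand":20,"dp":[-0.2,0.16,0],"spin":0},{"hand":20,"dp":[-0.3,0.25,0],"spin":0},{"hand":20,"dp":[-0.4,0.33,0],"spin":0},{"hand":20,"dp":[-0.5,0.41,0],"spin":0},{"hand":20,"dp":[-0.6,0.5,0],"spin":0},{"hand":20,"dp":[-0.7,0.58,0],"spin":0},{"hand":20,"dp":[-0.8,0.66,0],"spin":0},{"hand":20,"dp":[-0.9,0.75,0],"spin":0},{"hand":20,"dp":[-0.967,0.807,0],"spin":0},{"hand":20,"dp":[-0.967,0.807,0],"spin":0},{"hand":20,"dp":[-0.967,0.807,0.1],"spin":0},{"hand":20,"dp":[-0.967,0.807,0.18],"spin":0},{"hand":20,"dp":[-0.967,0.807,0.24],"spin":0},{"hand":20,"dp":[-0.967,0.807,0.29],"spin":0},{"hand":20,"dp":[-0.967,0.807,0.32],"spin":0},{"hand":20,"dp":[-0.967,0.807,0.34],"spin":0},{"hand":20,"dp":[-0.967,0.807,0.35],"spin":0},{"hand":20,"dp":[-0.967,0.807,0.356],"spin":0},{"hand":20,"dp":[-0.967,0.807,0.356],"spin":0}])

```text
time: 42.6
ee_pos: [0.6274, -0.0732, 0.1209]
eef_rot: [-0.099, 0.995, 0.0, 0.0]
ft_force: [-0.5, -0.4, -2.3]
width: 0.0309
grip_force: 40.0
```

```bash
python3 w.py;  python3 - <<'E'
from h import *
s=shot('side');t=shot('top');cv2.imwrite('pics/i.png',np.hstack([cv2.resize(s[165:285,260:380],(400,400)),cv2.resize(t[165:275,300:410],(400,400))]))
E
```

```text
t 42.6 p [ 0.6274 -0.0732  0.1209] yaw 101.39 F [-0.5 -0.4 -2.3] w 0.0309 g 40.0 tilt [ 0.001  0.    -1.   ]
```

View pics/i.png

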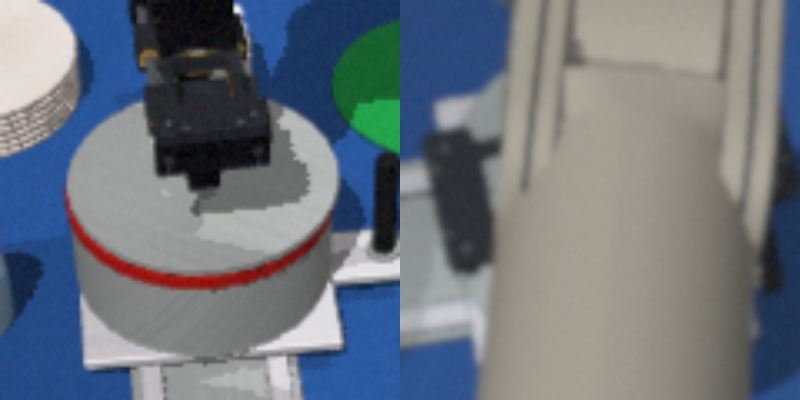

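The lid sits centred over the ring, with an even red band around (205,275). I'll press slowly while holding the knob.

Emit:
carry_out(deltas=[{"hand":20,"dp":[0,0,0.004],"spin":0},{"hand":20,"dp":[0,0,0.008],"spin":0},{"hand":20,"dp":[0,0,0.012],"spin":0},{"hand":20,"dp":[0,0,0.016],"spin":0},{"hand":20,"dp":[0,0,0.02],"spin":0},{"hand":20,"dp":[0,0,0.02],"spin":0}])

```text
time: 43.3
ee_pos: [0.6274, -0.0732, 0.1164]
eef_rot: [-0.099, 0.995, 0.0, 0.0]
ft_force: [-3.0, 0.6, 4.5]
width: 0.0312
grip_force: 40.0
```

Emit:
carry_out(deltas=[{"hand":20,"dp":[0,0,0.004],"spin":0},{"hand":20,"dp":[0,0,0.008],"spin":0},{"hand":20,"dp":[0,0,0.012],"spin":0},{"hand":20,"dp":[0,0,0.016],"spin":0},{"hand":20,"dp":[0,0,0.016],"spin":0}])

```text
time: 43.8
ee_pos: [0.6274, -0.0732, 0.1123]
eef_rot: [-0.099, 0.995, 0.0, 0.0]
ft_force: [-2.5, 0.3, 5.2]
width: 0.0308
grip_force: 40.0
```

Emit:
carry_out(deltas=[{"hand":20,"dp":[0,0,0.004],"spin":0},{"hand":20,"dp":[0,0,0.008],"spin":0},{"hand":20,"dp":[0,0,0.008],"spin":0}])

```text
time: 44.1
ee_pos: [0.6274, -0.0732, 0.1108]
eef_rot: [-0.099, 0.995, 0.0, 0.0]
ft_force: [-6.1, 0.9, 9.1]
width: 0.0311
grip_force: 40.0
```

Emit:
carry_out(deltas=[{"hand":20,"dp":[0,0,0.004],"spin":0},{"hand":20,"dp":[0,0,0.008],"spin":0},{"hand":20,"dp":[0,0,0.008],"spin":0}])

```text
time: 44.4
ee_pos: [0.6276, -0.0732, 0.1106]
eef_rot: [-0.099, 0.995, 0.0, 0.001]
ft_force: [-12.5, 2.5, 23.2]
width: 0.0311
grip_force: 40.0
```

It has bottomed out at 23 N and about 8 mm of travel. I'll relax, release, and check by pressing the knob top with closed fingers.

Emit:
carry_out(deltas=[{"hand":20,"dp":[0,0,-0.012],"spin":0},{"hand":60,"dp":[0,0,-0.012],"spin":0},{"hand":60,"dp":[0,0,-0.012],"spin":0},{"hand":60,"dp":[0,0,-0.012],"spin":0},{"hand":60,"dp":[0,0,-0.012],"spin":0},{"hand":60,"dp":[0,0,-0.1],"spin":0},{"hand":60,"dp":[0,0,-0.2],"spin":0},{"hand":60,"dp":[0,0,-0.26],"spin":0},{"hand":0,"dp":[0,0,-0.26],"spin":0},{"hand":0,"dp":[0,0,-0.26],"spin":0},{"hand":0,"dp":[0,0,-0.26],"spin":0},{"hand":0,"dp":[0,0,-0.26],"spin":0},{"hand":0,"dp":[0,0,-0.26],"spin":0},{"hand":0,"dp":[0,0,-0.26],"spin":0},{"hand":0,"dp":[0,0,-0.2],"spin":0},{"hand":0,"dp":[0,0,-0.17],"spin":0},{"hand":0,"dp":[0,0,-0.15],"spin":0},{"hand":0,"dp":[0,0,-0.14],"spin":0},{"hand":0,"dp":[0,0,-0.14],"spin":0}])

```text
time: 46.3
ee_pos: [0.627, -0.0732, 0.1421]
eef_rot: [-0.099, 0.995, 0.0, -0.0]
ft_force: [-0.1, -0.2, 0.4]
width: 0.0003
grip_force: 0.0
```

```bash
python3 w.py
```

```text
t 46.3 p [ 0.627  -0.0732  0.1421] yaw 101.38 F [-0.1 -0.2  0.4] w 0.0003 g 0.0 tilt [-0.001  0.    -1.   ]
```

Emit:
carry_out(deltas=[{"hand":0,"dp":[0,0,0.004],"spin":0},{"hand":0,"dp":[0,0,0.008],"spin":0},{"hand":0,"dp":[0,0,0.012],"spin":0},{"hand":0,"dp":[0,0,0.012],"spin":0}])

```text
time: 46.7
ee_pos: [0.6272, -0.0732, 0.1396]
eef_rot: [-0.099, 0.995, 0.0, 0.0]
ft_force: [-0.5, -0.6, 0.1]
width: 0.0004
grip_force: 0.0
```

Emit:
carry_out(deltas=[{"hand":0,"dp":[0,0,0.004],"spin":0},{"hand":0,"dp":[0,0,0.006],"spin":0},{"hand":0,"dp":[0,0,0.006],"spin":0}])

```text
time: 47.0
ee_pos: [0.6274, -0.0732, 0.1395]
eef_rot: [-0.099, 0.995, 0.0, 0.0]
ft_force: [-4.1, 1.2, 10.3]
width: 0.0007
grip_force: 5.1
```

Emit:
carry_out(deltas=[{"hand":0,"dp":[0,0,0.006],"spin":0},{"hand":0,"dp":[0,0,0.008],"spin":0},{"hand":0,"dp":[0,0,0.008],"spin":0}])

```text
time: 47.3
ee_pos: [0.6275, -0.0732, 0.1393]
eef_rot: [-0.099, 0.995, 0.0, 0.001]
ft_force: [-10.0, 1.5, 24.3]
width: 0.0002
grip_force: 12.0
```

The knob top holds rigidly at z = 0.139 under 24 N, so the lid and seal are fully home. Next I'll go to the post.

Emit:
carry_out(deltas=[{"hand":0,"dp":[0,0,-0.1],"spin":0},{"hand":20,"dp":[0,0,-0.25],"spin":0},{"hand":40,"dp":[0,0,-0.4],"spin":0},{"hand":60,"dp":[0.15,0.01,-0.4],"spin":0.022},{"hand":60,"dp":[0.3,0.02,-0.4],"spin":0.022},{"hand":60,"dp":[0.45,0.03,-0.4],"spin":0.022},{"hand":60,"dp":[0.536,0.035,-0.4],"spin":0.022},{"hand":60,"dp":[0.536,0.035,-0.4],"spin":0.022},{"hand":60,"dp":[0.536,0.035,-0.4],"spin":0.022},{"hand":60,"dp":[0.536,0.035,-0.4],"spin":0.022}])

```text
time: 48.3
ee_pos: [0.4949, -0.0907, 0.2361]
eef_rot: [-0.065, 0.998, -0.0, 0.0]
ft_force: [0.2, 0.2, 0.0]
width: 0.0584
grip_force: 0.0
```

```bash
python3 w.py .4942 -.0915 .075 97.5
python3 - <<'E'
from h import *
s=shot('side');cv2.imwrite('pics/j.png',cv2.resize(s[150:270,260:420],(800,600)))
c=blobs(s,(0,0,0),(180,255,60),(365,200,390,250),10)
for k in c:print(cv2.boundingRect(k))
E
```

```text
t 48.3 p [ 0.4949 -0.0907  0.2361] yaw 97.46 F [0.2 0.2 0. ] w 0.0584 g 0.0 tilt [ 0.  0. -1.]
[0.4942, -0.0915, 0.075, 97.5] (array([ 0.0033, -0.0026,  0.6442]), np.float64(-0.00024013147280596867))
(372, 211, 8, 30)
```

View pics/j.png

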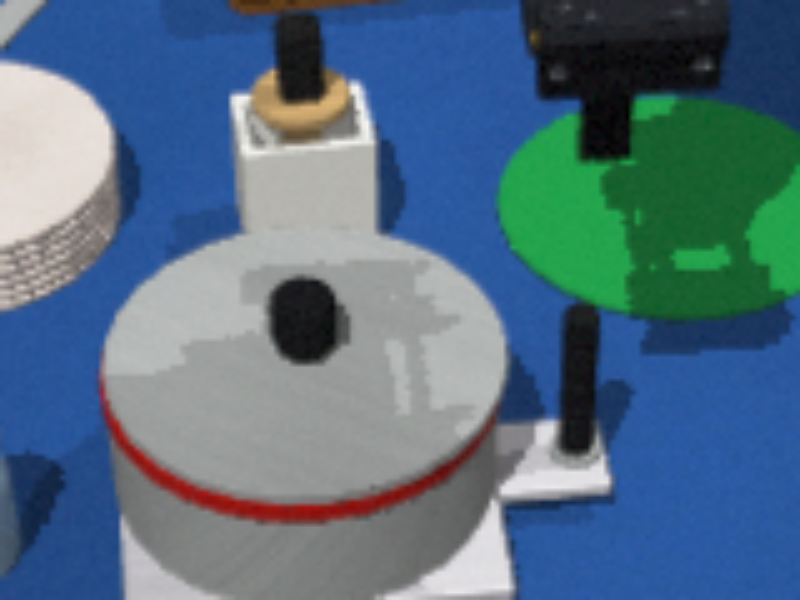

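The lid sits level with an even red band. The post top is at crop (580,312) with the fingers above it, so I'll go down around the post and grip it lightly.

Emit:
carry_out(deltas=[{"hand":60,"dp":[0.003,-0.003,0.15],"spin":0},{"hand":60,"dp":[0.003,-0.003,0.3],"spin":0},{"hand":60,"dp":[0.003,-0.003,0.43],"spin":0},{"hand":60,"dp":[0.003,-0.003,0.53],"spin":0},{"hand":60,"dp":[0.003,-0.003,0.6],"spin":0},{"hand":60,"dp":[0.003,-0.003,0.635],"spin":0},{"hand":60,"dp":[0.003,-0.003,0.635],"spin":0},{"hand":10,"dp":[0.003,-0.003,0.635],"spin":0},{"hand":10,"dp":[0.003,-0.003,0.635],"spin":0},{"hand":10,"dp":[0.003,-0.003,0.635],"spin":0},{"hand":10,"dp":[0.003,-0.003,0.635],"spin":0},{"hand":10,"dp":[0.003,-0.003,0.635],"spin":0},{"hand":10,"dp":[0.003,-0.003,0.635],"spin":0}], force=20)

```text
time: 49.65
ee_pos: [0.4937, -0.0926, 0.0775]
eef_rot: [-0.065, 0.998, -0.0, 0.0]
ft_force: [2.1, -14.0, -2.3]
width: 0.02
grip_force: 7.0
```

```bash
python3 w.py
```

```text
t 49.65 p [ 0.4937 -0.0926  0.0775] yaw 97.42 F [  2.1 -14.   -2.3] w 0.02 g 7.0 tilt [ 0.001 -0.001 -1.   ]
```

Emit:
carry_out(deltas=[{"hand":10,"dp":[0,0.02,0],"spin":0},{"hand":10,"dp":[0,0.05,0],"spin":0},{"hand":10,"dp":[0,0.08,0],"spin":0},{"hand":10,"dp":[0,0.11,0],"spin":0},{"hand":10,"dp":[0,0.14,0],"spin":0},{"hand":10,"dp":[0,0.17,0],"spin":0},{"hand":10,"dp":[0,0.2,0],"spin":0},{"hand":10,"dp":[0,0.2,0],"spin":0}])

```text
time: 50.45
ee_pos: [0.4866, -0.0449, 0.0774]
eef_rot: [-0.064, 0.998, -0.001, -0.0]
ft_force: [-2.8, -10.0, 4.1]
width: 0.0169
grip_force: 20.1
```

```bash
python3 w.py
```

```text
t 50.45 p [ 0.4866 -0.0449  0.0774] yaw 97.31 F [ -2.8 -10.    4.1] w 0.0169 g 20.1 tilt [-0.    -0.003 -1.   ]
```

Emit:
carry_out(deltas=[{"hand":10,"dp":[0,0.03,0],"spin":0},{"hand":10,"dp":[0,0.06,0],"spin":0},{"hand":10,"dp":[0,0.09,0],"spin":0},{"hand":10,"dp":[0,0.12,0],"spin":0},{"hand":10,"dp":[0,0.15,0],"spin":0},{"hand":10,"dp":[0,0.18,0],"spin":0},{"hand":10,"dp":[0,0.21,0],"spin":0},{"hand":10,"dp":[0,0.24,0],"spin":0},{"hand":10,"dp":[0,0.27,0],"spin":0},{"hand":10,"dp":[0,0.3,0],"spin":0},{"hand":10,"dp":[0,0.33,0],"spin":0},{"hand":10,"dp":[0,0.36,0],"spin":0},{"hand":10,"dp":[0,0.375,0],"spin":0},{"hand":10,"dp":[0,0.375,0],"spin":0}])

```text
time: 51.85
ee_pos: [0.4731, 0.0474, 0.0773]
eef_rot: [-0.064, 0.998, -0.002, -0.002]
ft_force: [-10.8, -13.5, 14.3]
width: 0.0177
grip_force: 20.1
```

Emit:
carry_out(deltas=[{"hand":10,"dp":[0,0.008,0],"spin":0},{"hand":10,"dp":[0,0.016,0],"spin":0},{"hand":10,"dp":[0,0.02,0],"spin":0},{"hand":10,"dp":[0,0.02,0],"spin":0}])

```text
time: 52.25
ee_pos: [0.4725, 0.0515, 0.0773]
eef_rot: [-0.063, 0.998, -0.002, -0.002]
ft_force: [-10.1, -15.1, 14.4]
width: 0.0173
grip_force: 20.1
```

```bash
python3 w.py
```

```text
t 52.25 p [0.4725 0.0515 0.0773] yaw 97.24 F [-10.1 -15.1  14.4] w 0.0173 g 20.1 tilt [-0.004 -0.004 -1.   ]
```

Emit:
carry_out(deltas=[{"hand":10,"dp":[0.006,0,0],"spin":0},{"hand":10,"dp":[0.006,0.006,0],"spin":0},{"hand":10,"dp":[0.006,0.012,0],"spin":0},{"hand":10,"dp":[0.006,0.012,0],"spin":0}])

```text
time: 52.65
ee_pos: [0.4721, 0.0545, 0.0774]
eef_rot: [-0.063, 0.998, -0.002, -0.001]
ft_force: [-2.8, -14.1, 7.2]
width: 0.0174
grip_force: 20.1
```

Emit:
carry_out(deltas=[{"hand":10,"dp":[0,0.006,0],"spin":0},{"hand":10,"dp":[0,0.012,0],"spin":0},{"hand":10,"dp":[0,0.012,0],"spin":0}])

```text
time: 52.95
ee_pos: [0.4721, 0.0546, 0.0773]
eef_rot: [-0.062, 0.998, -0.004, -0.001]
ft_force: [-1.0, -24.3, 6.9]
width: 0.0169
grip_force: 20.1
```

Emit:
carry_out(deltas=[{"hand":10,"dp":[0,0.006,0],"spin":0},{"hand":10,"dp":[0,0.01,0],"spin":0},{"hand":10,"dp":[0,0.01,0],"spin":0}])

```text
time: 53.25
ee_pos: [0.472, 0.0546, 0.0773]
eef_rot: [-0.061, 0.998, -0.005, -0.001]
ft_force: [1.3, -33.6, 6.5]
width: 0.0173
grip_force: 20.1
```

```bash
python3 w.py
```

```text
t 53.25 p [0.472  0.0546 0.0773] yaw 97.0 F [  1.3 -33.6   6.5] w 0.0173 g 20.1 tilt [-0.001 -0.01  -1.   ]
```

Hard against the stop: the push rose from 24 to 34 N with no movement. I'll relax, release and back away.

Emit:
carry_out(deltas=[{"hand":10,"dp":[0,-0.015,0],"spin":0},{"hand":10,"dp":[0,-0.03,0],"spin":0},{"hand":10,"dp":[0,-0.03,0],"spin":0},{"hand":50,"dp":[0,-0.03,0],"spin":0},{"hand":50,"dp":[0,-0.03,0],"spin":0},{"hand":50,"dp":[0,-0.03,0],"spin":0},{"hand":50,"dp":[0,-0.03,0],"spin":0},{"hand":50,"dp":[0,-0.03,-0.1],"spin":0},{"hand":50,"dp":[0,-0.03,-0.3],"spin":0},{"hand":50,"dp":[0,-0.03,-0.5],"spin":0},{"hand":50,"dp":[0.15,-0.18,-0.5],"spin":0},{"hand":50,"dp":[0.2,-0.35,-0.5],"spin":0},{"hand":50,"dp":[0.2,-0.53,-0.5],"spin":0},{"hand":50,"dp":[0.2,-0.7,-0.5],"spin":0},{"hand":50,"dp":[0.2,-0.9,-0.5],"spin":0},{"hand":50,"dp":[0.2,-0.9,-0.5],"spin":0},{"hand":50,"dp":[0.2,-0.9,-0.5],"spin":0}])

```text
time: 54.95
ee_pos: [0.4511, -0.1664, 0.2021]
eef_rot: [-0.064, 0.998, 0.0, -0.0]
ft_force: [0.1, 0.9, 1.3]
width: 0.05
grip_force: 0.0
```

```bash
python3 w.py
python3 - <<'E'
from h import *
t=shot('top');s=shot('side');cv2.imwrite('pics/k.png',np.hstack([cv2.resize(t[100:370,150:500],(400,310)),cv2.resize(s[140:450,220:620],(400,310))]))
E
```

```text
t 54.95 p [ 0.4511 -0.1664  0.2021] yaw 97.3 F [0.1 0.9 1.3] w 0.05 g 0.0 tilt [-0.  0. -1.]
```

View pics/k.png

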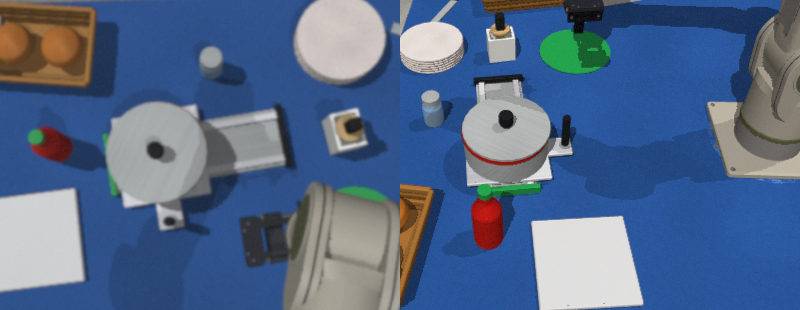

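The final view shows the lid seated level on the pot and the carrier against the green stop. The stick stands in its holder, and the bottle and shaker are where they started.

```bash
python3 -c "
from bench import *
print(close_job())"
```

```text
the job is handed in; nothing more can be done
None
```

The job is handed in after about 55 s of robot time, and no verdict came back: all three gherkins are in the pot, which was stirred three wide rounds, the stick is back in its holder, the lid and seal are pressed fully home, and the carrier is hard against the green stop with the bottle and shaker undisturbed.

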